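# Sort the breakfast supplies on the tea counter

### The job

Sort the supplies into their trays: the two milk pots into the white tray, the two coffee capsules into the wooden tray, and the jam jar into the black tray beside the honey jar. Stand each one upright in the middle of a round mark of its own. Leave the honey jar and the pepper shaker where they are.

Things in the scene. Friction and masses are not known exactly. Their poses are not given: they have to be found in the camera images.
- milk_blue_center (a point): Small white milk portion pot with a blue lid, standing on the counter: 26 mm tall, body 33 mm across, with a rim 38 mm across over its top 6 mm; about 20 g. This point is its centre, half-way up; its z axis points up out of the lid when it stands; it is round, so its yaw does not matter.
- milk_green_center (a point): Small white milk portion pot with a green lid, standing on the counter: 26 mm tall, body 33 mm across, with a rim 38 mm across over its top 6 mm; about 20 g. This point is its centre, half-way up; its z axis points up out of the lid when it stands; it is round, so its yaw does not matter.
- coffee_gold_center (a point): Dark brown coffee capsule with a gold lid, standing on the counter: 30 mm tall, body 33 mm across, with a rim 37 mm across over its top 6 mm; about 18 g. This point is its centre, half-way up; its z axis points up out of the lid when it stands; it is round, so its yaw does not matter.
- coffee_red_center (a point): Dark brown coffee capsule with a red lid, standing on the counter: 30 mm tall, body 33 mm across, with a rim 37 mm across over its top 6 mm; about 18 g. This point is its centre, half-way up; its z axis points up out of the lid when it stands; it is round, so its yaw does not matter.
- jam_jar_center (a point): Small dark red jam jar with a white lid, standing on the counter: 50 mm tall, 42 mm across, lid 44 mm across over the top 12 mm; about 90 g. This point is its centre, half-way up; its z axis points up out of the lid when it stands; it is round, so its yaw does not matter.
- tray_white: Fixed low white tray, 110 mm along its x by 180 mm along its y. Origin at the centre of its underside, on the counter; z up. Its floor is 6 mm above the counter; a rim 4 mm thick runs round it, its top 10 mm above the counter. Two flat round grey marks, 50 mm across, are on the floor at x = 0, y = +40 mm and y = -40 mm in the tray's frame. For the milk pots.
- tray_wood: Fixed low brown wooden tray, 110 mm along its x by 180 mm along its y. Origin at the centre of its underside, on the counter; z up. Its floor is 6 mm above the counter; a rim 4 mm thick runs round it, its top 10 mm above the counter. Two flat round dark brown marks, 50 mm across, are on the floor at x = 0, y = +40 mm and y = -40 mm in the tray's frame. For the coffee capsules.
- tray_black: Fixed low black tray, 110 mm along its x by 180 mm along its y. Origin at the centre of its underside, on the counter; z up. Its floor is 6 mm above the counter; a rim 4 mm thick runs round it, its top 10 mm above the counter. Two flat round grey marks, 50 mm across, are on the floor at x = 0, y = +40 mm and y = -40 mm in the tray's frame. The honey jar stands on its mark at y = +40 mm; the mark at y = -40 mm is free for the jam jar.
- honey_jar_center (a point): Amber honey jar with a yellow lid, same shape and size as the jam jar (50 mm tall, 44 mm across), loose, already standing in the black tray; leave it. This point is its centre, half-way up.
- pepper_center (a point): Steel pepper shaker with a dark top, 62 mm tall, 37 mm across, loose, standing among the things on the counter; leave it. This point is on its axis, 29 mm above its foot.
There are look-alikes about, which are no part of the job. What is shaped like the part that bears coffee_red_center but purple is not meant. Several things have the shape of the tray_black; the one meant has the colours described above.

How it is judged:
By the outcome, as a careful person would: the job done as asked, in the order asked, and still so for the second after the job is handed in, with the robot touching nothing.
It also fails if it takes over 109 s, if anything falls off the work surface, if the arm or the gripper's body presses on something with over 40 N, if the wrist force passes 120 N, or if a joint passes its speed limit or range.

### The arm

A 6-joint arm with a two-finger parallel gripper is mounted at the origin on the work surface. World frame = base frame: x ahead of the robot, y to its left, z up, the work surface at z = 0. Lengths are in m, angles in rad, forces in N, time in s.
With the tool pointing down it reaches from about 0.35 to 0.775 m from the base axis. Payload 5.5 kg.
Tool frame: the origin (TCP) lies at the very end of the fingers, on their centre line; the grasp point (between the pads) lies 19 mm behind it (ctrl.grasp_offset is the distance from the TCP to the grasp point, in m); y points along the fingers, x is the direction in which the jaws open and shut, and the axes are right-handed (so a half turn about y gives the same grasp; the last joint's range is limited). The gripper opens to 85 mm and grips with 20 to 120 N. Pads are 22 mm wide; open, the fingers measure 114 mm over their backs; the gripper's body (76 mm by 85 mm) begins 54 mm behind the grasp point. The pads swing forward as they close: fully open they stand 13 mm farther back than shut.
Start: joints at [-1.342, 0.313, 0.046, 1.304, 0, 1.431], TCP at [0.207, -0.536, 0.231] pointing down, gripper open.
Joint ranges: [-2.76, 2.76], [-0.86, 1.69], [-1.03, 1.26], [-2.2, 2.34], [-1.47, 1.5], [-3.14, 3.14]. Speed limits (rad/s): [2.57, 2.57, 3.14, 3.14, 3.14, 3.14].

### API

Orientations are given as a rotation vector (axis times angle).
In Python, from rig import ctrl gives the robot as it stands. The module is installed in compiled form; this text tells all that it offers.
- The arm moves only by the tool play_rows, never from a script. Its argument "deltas" is a list of rows, each an object of numbers: "tx", "ty", "tz": the shift along the tool's x, y, z in mm; "rx", "ry", "rz": the turn, a rotation vector about the tool's x, y, z in rad; "fingers": the gripper command: -1 is shut, 1 is fully open, values between are in proportion. In form: [{"tx": .., "ty": .., "tz": .., "rx": .., "ry": .., "rz": .., "fingers": ..}, ...]. A call has 1 to 10 rows; each row shifts and turns the commanded pose from where the row before left it, along the tool's axes as they then stand; what a row does not reach is not made up. A row lasts 1/12 s, in which the tool goes at most 41.7 mm and 7.16 degrees, less where a joint would pass 70% of its speed; a pose out of reach is approached as far as the arm can. A call with a gripper value outside its range is refused whole. The fingers move at their own pace and stop on an object; "squeeze" is the grip in N (left out, the last holds). Time passes only in rows, so rows that do not move let the fingers close. It gives the time, the measured TCP pose, the force and the opening at its end, in the units of the state.
- ctrl.sense(): the state, without advancing time (a new reading comes with each control period).
- ctrl.get_image(name): name is "scene" or "top"; returns a dict with "img" (420x560x3 uint8, blue, green, red), "range_z" (420x560 float32, m along the optical axis (not along the pixel's ray), 0 where there is no reading), "fx", "fy", "cx", "cy" (pixels), "k1" (the pictures are not rectified: a ray, as slopes to the right and down, at radius r is drawn at 1 + k1 r^2 times it, then the intrinsics apply), "world_to_cam" (4x4, takes a point from world to camera coordinates). Camera axes: x right, y up, looking along -z (the intrinsics and any distortion apply to the point x, -y, -z); pixel columns grow to the right and rows downward; lengths in m; the calibration is good to about 2 mm. A picture is of the moment at which its call begins.
- ctrl.sign_off(): hands the job in, once; it reports no verdict.
The state is a dict: "clock": time; "q": joint angles; "joint_velocities": joint speeds; "tau": joint torques, N m; "eef_pos": TCP position; "tool_rot": TCP orientation; "contact_force": force on the tool from outside, world axes, zero at the start; "moment": the same for the moment, N m; "width": finger opening in m.
Only numpy, scipy, OpenCV 4.12 (cv2) and the standard library are available. Lean on these libraries where they do the work, as an engineer would, in place of code of your own. Each camera call takes 0.05 s, during which the arm holds its last target. There are 200 camera calls.

## Working session

There is one attempt and no reset: what is moved stays moved. The work goes in short steps, Python scripts to look and compute and a tool call to move; the robot and the scene stay as the last step left them, time stands still between calls to the robot, and variables do not carry over. Pictures are saved under pics/ and viewed, about 12 in all and at most 16, crops included, and the job is handed in when it is done.

Besides the shell and the picture viewer there is one more tool, called after "Call:" as name(argument=value, ...), one argument or row to a line, values as JSON. play_rows: Moves the arm, as the interface text tells. Its arguments: {"type":"object","properties":{"deltas":{"type":"array","items":{"type":"object","properties":{"tx":{"type":"number"},"ty":{"type":"number"},"tz":{"type":"number"},"rx":{"type":"number"},"ry":{"type":"number"},"rz":{"type":"number"},"fingers":{"type":"number"}}}},"squeeze":{"type":"number"}},"required":["deltas"]}

```bash
mkdir -p pics
cat > h.py <<'E'
from rig import ctrl
import numpy as np, cv2
def cast(im,u,v,z=None):
    x,y=(u-im['cx'])/im['fx'],(v-im['cy'])/im['fy']
    a,b=x,y
    for _ in range(20):
        s=1+im['k1']*(a*a+b*b); a,b=x/s,y/s
    W=np.linalg.inv(im['world_to_cam']); o=W[:3,3]; d=W[:3,:3]@np.array([a,-b,-1.])
    if z is None: return o+d*im['range_z'][int(v),int(u)]
    return o+d*(z-o[2])/d[2]
E
python3 - <<'E'
from h import *
s=ctrl.sense(); print(s['clock'],s['eef_pos'],s['tool_rot'],s['width'],ctrl.grasp_offset)
for n in('scene','top'):
    i=ctrl.get_image(n); cv2.imwrite(f'pics/{n}0.png',i['img']); np.save(n+'0',i,allow_pickle=True)
    print(n,i['fx'],i['k1'],np.linalg.inv(i['world_to_cam']).round(3))
E
```

```text
0.0 [ 0.20715119 -0.5358263   0.23039544] [-1.36012379  0.93435217 -0.93206564] 0.08585090323117638 0.0187
scene 432.9403155107626 0.004227740730272058 [[-0.883 -0.308  0.355  0.933]
 [ 0.469 -0.607  0.642  0.89 ]
 [ 0.017  0.733  0.68   0.891]
 [ 0.     0.     0.     1.   ]]
top 400.8810879524822 0.002599098558179157 [[-0.025  0.993 -0.113  0.381]
 [-0.999 -0.028 -0.022  0.099]
 [-0.025  0.112  0.993  1.001]
 [ 0.     0.     0.     1.   ]]
```

View pics/top0.png

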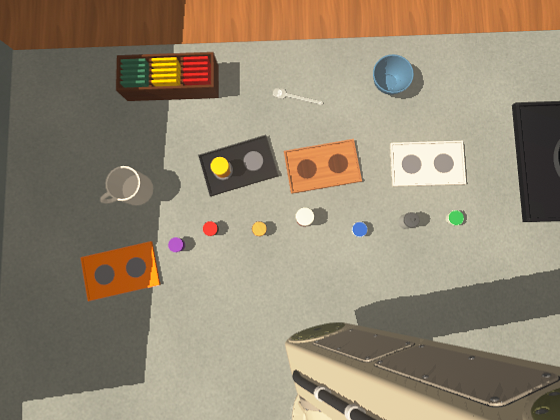

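View pics/scene0.png

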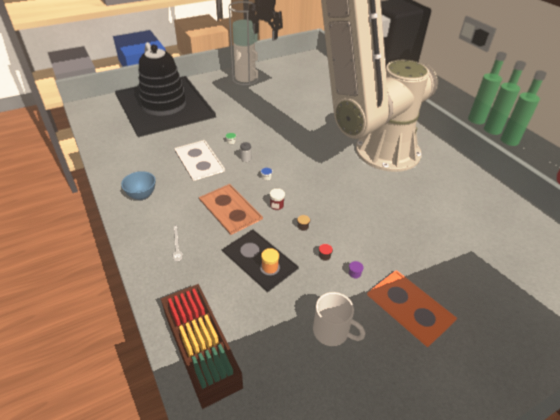

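Top view, left to right: decoy orange tray (120,271), purple decoy capsule (176,244), red capsule (210,229), gold capsule (260,229), jam jar with white lid (305,216), blue milk (360,229), pepper (412,219) and green milk (456,217). The trays are black (238,165, honey on its left mark), wood (323,166) and white (428,163). The scene view agrees.

Lookalikes: purple (176,244) vs red (210,229), the orange tray (120,271) vs black/wood, and the honey jar's yellow lid (220,167) vs gold (260,229).

```bash
cat > m.py <<'E'
from h import *
# name:(seed top, seed scene, lid z)
S={'red':((210,229),(326,251),.030),'gold':((260,229),(303,221),.030),'jam':((305,216),(277,195),.050),'blue':((360,229),(266,172),.026),'green':((456,217),(231,137),.026),
'honey':((220,167),(271,257),.056),
'wA':((411,164),(195,153),.006),'wB':((444,163),(203,166),.006),'wdA':((307,169),(224,200),.006),'wdB':((338,163),(237,215),.006),'blk':((253,160),(250,250),.006),'pep':((412,219),(246,148),.062)}
def measure(im,n,seed,z):
    lab=cv2.cvtColor(im['img'],cv2.COLOR_BGR2LAB).astype(np.float32)
    u,v=seed; c=np.median(lab[v-2:v+3,u-2:u+3].reshape(-1,3),0)
    d=lab-c; tol=22
    m=((np.hypot(d[...,1],d[...,2])<18)&(abs(d[...,0])<(55 if n in('red','gold','blue','green','honey') else 25))).astype(np.uint8)
    k=np.zeros_like(m); cv2.circle(k,(u,v),16,1,-1); m&=k
    nl,L,st,ce=cv2.connectedComponentsWithStats(m)
    l=L[v,u]
    if l==0: return None
    p=cast(im,*(st[l,:2]+(st[l,2:4]-1)/2),z); p2=cast(im,*ce[l],z)
    return p2,p,st[l,2:5]
if __name__=='__main__':
    for n,(a,b,z) in S.items():
        for k,s in(('top',a),('scene',b)):
            im=np.load(k+'0.npy',allow_pickle=True).item()
            r=measure(im,n,s,z)
            print(n,k,None if r is None else (r[0].round(4)[:2],r[1].round(4)[:2],r[2], im['range_z'][s[1],s[0]] and cast(im,*s).round(3)))
E
python3 m.py
python3 - <<'E'
from h import *
t=cv2.imread('pics/top0.png')[120:300,70:500]; s=cv2.imread('pics/scene0.png')[120:345,150:470]
t=cv2.resize(t,None,fx=1.8,fy=1.8,interpolation=3)
cv2.imwrite('pics/c1.png',t)
E
```

```text
red top (array([0.4532, 0.2965]), array([0.4526, 0.2967]), array([ 14,  14, 157], dtype=int32), array([0.451, 0.295, 0.031]))
red scene (array([0.4535, 0.2979]), array([0.4537, 0.297 ]), array([ 13,  10, 102], dtype=int32), array([0.456, 0.306, 0.031]))
gold top (array([0.4495, 0.1765]), array([0.4494, 0.1772]), array([ 14,  14, 158], dtype=int32), array([0.448, 0.174, 0.029]))
gold scene (array([0.4488, 0.1777]), array([0.4482, 0.1774]), array([12,  9, 90], dtype=int32), array([0.453, 0.183, 0.03 ]))
jam top (array([0.4748, 0.0656]), array([0.4748, 0.0653]), array([ 18,  17, 253], dtype=int32), array([0.475, 0.064, 0.049]))
jam scene (array([0.4743, 0.0693]), array([0.4759, 0.0705]), array([ 15,  11, 127], dtype=int32), array([0.476, 0.071, 0.047]))
blue top (array([ 0.442 , -0.0676]), array([ 0.443 , -0.0677]), array([ 14,  14, 156], dtype=int32), array([ 0.442, -0.068,  0.03 ]))
blue scene (array([ 0.441, -0.067]), array([ 0.4413, -0.0675]), array([11,  6, 52], dtype=int32), array([ 0.447, -0.057,  0.029]))
green top (array([ 0.4637, -0.3003]), array([ 0.4633, -0.3009]), array([ 1
[... 1322 characters left out ...]
5], dtype=int32), array([ 0.611, -0.025,  0.006]))
wdB scene (array([0.5986, 0.0558]), array([0.5986, 0.0556]), array([ 17,  11, 150], dtype=int32), array([0.599, 0.057, 0.007]))
blk top (array([0.6251, 0.1892]), array([0.6256, 0.1898]), array([ 19,  19, 275], dtype=int32), array([0.625, 0.19 , 0.008]))
blk scene (array([0.6237, 0.1903]), array([0.6229, 0.1909]), array([ 18,  14, 192], dtype=int32), array([0.623, 0.195, 0.008]))
pep top (array([ 0.4589, -0.1924]), array([ 0.4594, -0.1937]), array([ 25,  17, 330], dtype=int32), array([ 0.46 , -0.184,  0.062]))
pep scene (array([ 0.4804, -0.1603]), array([ 0.4829, -0.1561]), array([ 17,  17, 131], dtype=int32), array([ 0.464, -0.167,  0.057]))
```

View pics/c1.png

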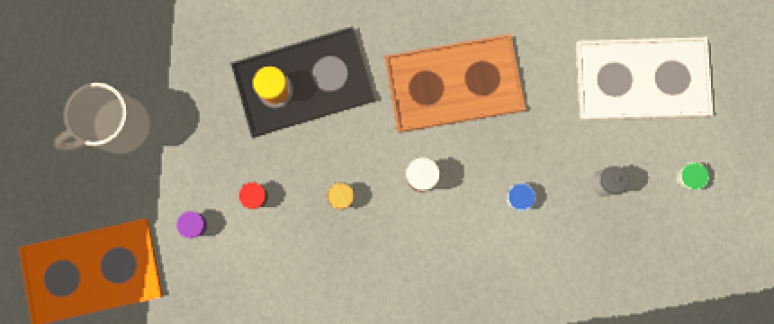

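The measurements from both views agree within about 2 mm (jam 4 mm). The mark spacing comes out at 80 mm, as it should. Next I work out the tool orientation and the first move.

```bash
cat > d.py <<'E'
import sys
from h import *
from scipy.spatial.transform import Rotation as R
# python d.py x y z : delta in tool axes (mm) and turn to reach tool x=+-world X, down
s=ctrl.sense(); r=R.from_rotvec(s['tool_rot']); M=r.as_matrix()
p=np.array(s['eef_pos']); g=np.array(list(map(float,sys.argv[1:4])))
print('t',round(s['clock'],2),'pos',p.round(4),'w',round(s['width'],4),'F',np.round(s['contact_force'],1),'q',np.round(s['q'],2))
for sg in(1,-1):
    T=np.array([[sg,0,0],[0,0,sg],[0,-1,0]]).astype(float)
    print(sg,'turn',(r.inv()*R.from_matrix(T)).as_rotvec().round(4),'shift in target axes',(T.T@(g-p)*1e3).round(1))
print(M.round(3))
E
python3 d.py .4417 -.0675 .1
```

```text
t 0.1 pos [ 0.2072 -0.5359  0.2305] w 0.0855 F [ 0.1 -0.1 -0.8] q [-1.34  0.31  0.05  1.3   0.    1.43]
1 turn [-1.200e-03 -1.202e+00 -1.300e-03] shift in target axes [234.5 130.5 468.4]
-1 turn [ 1.4000e-03  1.9396e+00 -1.3000e-03] shift in target axes [-234.5  130.5 -468.4]
[[ 0.361 -0.     0.933]
 [-0.933  0.002  0.361]
 [-0.002 -1.     0.   ]]
```

Call:
play_rows(
  deltas=[
    {"ry": -0.12},
    {"ry": -0.12},
    {"ry": -0.12},
    {"ry": -0.12},
    {"ry": -0.12},
    {"ry": -0.12},
    {"ry": -0.12},
    {"ry": -0.12},
    {"ry": -0.12},
    {"ry": -0.122},
  ],
  squeeze=25,
)

```text
$.deltas[0]: bad value
```

Call:
play_rows(
  deltas=[
    {"tx": 32, "tz": 29},
    {"tx": 32, "tz": 29},
    {"tx": 32, "tz": 29},
    {"tx": 32, "tz": 29},
    {"tx": 32, "tz": 29},
    {"tx": 32, "tz": 29},
    {"tx": 32, "tz": 29},
    {"tx": 32, "tz": 29},
    {"ty": 40},
    {"ty": 40},
  ],
)

```text
$.deltas[0]: bad value
```

```bash
python3 d.py .4636 -.300 .004
```

```text
t 0.1 pos [ 0.2072 -0.5359  0.2305] w 0.0855 F [ 0.1 -0.1 -0.8] q [-1.34  0.31  0.05  1.3   0.    1.43]
1 turn [-1.200e-03 -1.202e+00 -1.300e-03] shift in target axes [256.4 226.5 235.9]
-1 turn [ 1.4000e-03  1.9396e+00 -1.3000e-03] shift in target axes [-256.4  226.5 -235.9]
[[ 0.361 -0.     0.933]
 [-0.933  0.002  0.361]
 [-0.002 -1.     0.   ]]
```

Call:
play_rows(
  deltas=[
    {"tx": 0, "ty": 0, "tz": 0, "rx": 0, "ry": -0.12, "rz": 0, "fingers": 1},
    {"tx": 0, "ty": 0, "tz": 0, "rx": 0, "ry": -0.12, "rz": 0, "fingers": 1},
    {"tx": 0, "ty": 0, "tz": 0, "rx": 0, "ry": -0.12, "rz": 0, "fingers": 1},
    {"tx": 0, "ty": 0, "tz": 0, "rx": 0, "ry": -0.12, "rz": 0, "fingers": 1},
    {"tx": 0, "ty": 0, "tz": 0, "rx": 0, "ry": -0.12, "rz": 0, "fingers": 1},
    {"tx": 0, "ty": 0, "tz": 0, "rx": 0, "ry": -0.12, "rz": 0, "fingers": 1},
    {"tx": 0, "ty": 0, "tz": 0, "rx": 0, "ry": -0.12, "rz": 0, "fingers": 1},
    {"tx": 0, "ty": 0, "tz": 0, "rx": 0, "ry": -0.12, "rz": 0, "fingers": 1},
    {"tx": 0, "ty": 0, "tz": 0, "rx": 0, "ry": -0.12, "rz": 0, "fingers": 1},
    {"tx": 0, "ty": 0, "tz": 0, "rx": 0, "ry": -0.122, "rz": 0, "fingers": 1},
  ],
  squeeze=25,
)

```text
clock: 0.93
eef_pos: [0.2072, -0.536, 0.2308]
tool_rot: [-1.57, -0.005, 0.005]
contact_force: [0.2, 0.6, -0.5]
width: 0.0857
```

Call:
play_rows(
  deltas=[
    {"tx": 32, "ty": 0, "tz": 25, "rx": 0, "ry": 0, "rz": 0, "fingers": 1},
    {"tx": 32, "ty": 0, "tz": 25, "rx": 0, "ry": 0, "rz": 0, "fingers": 1},
  ],
)

```text
clock: 1.1
eef_pos: [0.2705, -0.4868, 0.2304]
tool_rot: [-1.57, 0.004, -0.003]
contact_force: [0.4, -0.6, 0.1]
width: 0.0856
```

```bash
python3 d.py .4636 -.300 .004
```

```text
t 1.1 pos [ 0.2705 -0.4868  0.2304] w 0.0856 F [ 0.4 -0.6  0.1] q [-1.21  0.28 -0.    1.29 -0.    0.37]
1 turn [-0.0008 -0.0043 -0.0003] shift in target axes [193.1 226.4 186.8]
-1 turn [ 5.0000e-04  3.1373e+00 -1.2000e-03] shift in target axes [-193.1  226.4 -186.8]
[[ 1.    -0.     0.004]
 [-0.004  0.001  1.   ]
 [-0.    -1.     0.001]]
```

Call:
play_rows(
  deltas=[
    {"tx": 32, "ty": 20, "tz": 31, "rx": 0, "ry": 0, "rz": 0, "fingers": 1},
    {"tx": 32, "ty": 20, "tz": 31, "rx": 0, "ry": 0, "rz": 0, "fingers": 1},
    {"tx": 32, "ty": 20, "tz": 31, "rx": 0, "ry": 0, "rz": 0, "fingers": 1},
    {"tx": 32, "ty": 20, "tz": 31, "rx": 0, "ry": 0, "rz": 0, "fingers": 1},
    {"tx": 32, "ty": 20, "tz": 31, "rx": 0, "ry": 0, "rz": 0, "fingers": 1},
    {"tx": 33, "ty": 20, "tz": 32, "rx": 0, "ry": 0, "rz": 0, "fingers": 1},
    {"tx": 0, "ty": 0, "tz": 0, "rx": 0, "ry": 0, "rz": 0, "fingers": 1},
  ],
)

```text
clock: 1.68
eef_pos: [0.437, -0.321, 0.1256]
tool_rot: [-1.564, -0.003, 0.008]
contact_force: [-1.1, 0.4, -0.1]
width: 0.0853
```

```bash
python3 d.py .4636 -.300 .004
python3 - <<'E'
from h import *
i=ctrl.get_image('scene'); cv2.imwrite('pics/s1.png',cv2.resize(i['img'][60:230,120:380],None,fx=3,fy=3))
E
```

```text
t 1.68 pos [ 0.437  -0.321   0.1256] w 0.0853 F [-1.1  0.4 -0.1] q [-0.78  0.31 -0.22  1.04  0.    0.78]
1 turn [-0.0063  0.0069 -0.0029] shift in target axes [ 26.6 121.6  21. ]
-1 turn [-0.0045 -3.1346  0.0099] shift in target axes [-26.6 121.6 -21. ]
[[ 1.    -0.003 -0.007]
 [ 0.007  0.006  1.   ]
 [-0.003 -1.     0.006]]
```

View pics/s1.png

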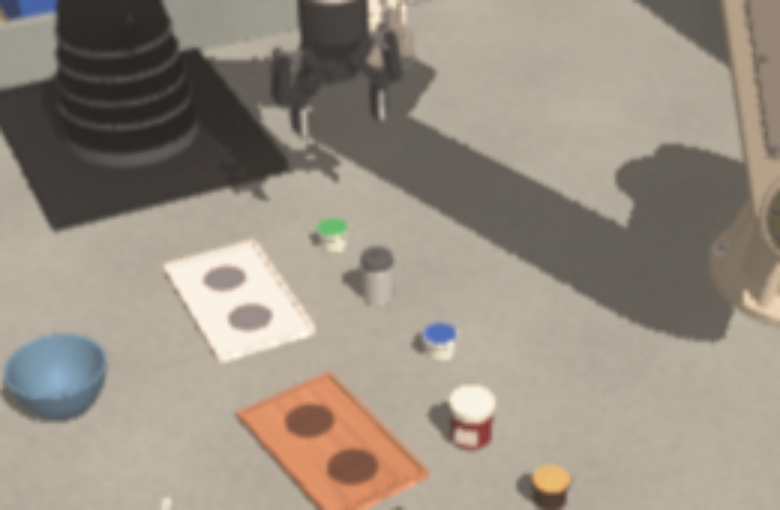

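The crop shows the open gripper (340,60) still approaching the green milk pot at (333,232); the pepper shaker is clear of it at (377,275). A row is limited on its total length, so I'll keep each under 40 mm.

Call:
play_rows(
  deltas=[
    {"tx": 26.6, "ty": 0, "tz": 21, "rx": 0, "ry": 0, "rz": 0, "fingers": 1},
    {"tx": 0, "ty": 35, "tz": 0, "rx": -0.006, "ry": 0.007, "rz": -0.003, "fingers": 1},
    {"tx": 0, "ty": 35, "tz": 0, "rx": 0, "ry": 0, "rz": 0, "fingers": 1},
    {"tx": 0, "ty": 20, "tz": 0, "rx": 0, "ry": 0, "rz": 0, "fingers": 1},
    {"tx": 0, "ty": 0, "tz": 0, "rx": 0, "ry": 0, "rz": 0, "fingers": 1},
  ],
)

```text
clock: 2.15
eef_pos: [0.4587, -0.3053, 0.0352]
tool_rot: [-1.572, 0.009, -0.004]
contact_force: [-0.9, -0.4, -0.6]
width: 0.0855
```

```bash
python3 d.py .4636 -.300 .004
```

```text
t 2.15 pos [ 0.4587 -0.3053  0.0352] w 0.0855 F [-0.9 -0.4 -0.6] q [-0.73  0.41 -0.33  0.84 -0.    0.85]
1 turn [ 0.0011 -0.0079 -0.0033] shift in target axes [ 4.9 31.2  5.3]
-1 turn [5.2000e-03 3.1337e+00 1.7000e-03] shift in target axes [-4.9 31.2 -5.3]
[[ 1.    -0.003  0.008]
 [-0.008 -0.001  1.   ]
 [-0.003 -1.    -0.001]]
```

Call:
play_rows(
  deltas=[
    {"tx": 4.9, "ty": 0, "tz": 5.3, "rx": 0, "ry": 0, "rz": 0, "fingers": 1},
    {"tx": 0, "ty": 15, "tz": 0, "rx": 0, "ry": 0, "rz": 0, "fingers": 1},
    {"tx": 0, "ty": 15, "tz": 0, "rx": 0, "ry": 0, "rz": 0, "fingers": 1},
    {"tx": 0, "ty": 0, "tz": 0, "rx": 0, "ry": 0, "rz": 0, "fingers": 1},
  ],
)

```text
clock: 2.48
eef_pos: [0.467, -0.3022, 0.0095]
tool_rot: [-1.577, 0.004, -0.008]
contact_force: [-0.0, 1.4, 0.2]
width: 0.0851
```

```bash
python3 d.py .4636 -.300 .004
```

```text
t 2.48 pos [ 0.467  -0.3022  0.0095] w 0.0851 F [-0.   1.4  0.2] q [-0.72  0.44 -0.35  0.77 -0.    0.86]
1 turn [ 0.0061 -0.0077  0.003 ] shift in target axes [-3.4  5.5  2.2]
-1 turn [-0.0047  3.1339  0.0095] shift in target axes [ 3.4  5.5 -2.2]
[[ 1.     0.003  0.008]
 [-0.008 -0.006  1.   ]
 [ 0.003 -1.    -0.006]]
```

Call:
play_rows(
  deltas=[
    {"tx": 0, "ty": 0, "tz": 0, "rx": 0, "ry": 0, "rz": 0, "fingers": 1},
  ],
)

```text
clock: 2.57
eef_pos: [0.4676, -0.3025, 0.0108]
tool_rot: [-1.578, 0.003, -0.009]
contact_force: [1.1, -0.4, 0.2]
width: 0.0857
```

Call:
play_rows(
  deltas=[
    {"tx": 0, "ty": 0, "tz": 0, "rx": 0, "ry": 0, "rz": 0, "fingers": 1},
  ],
)

```text
clock: 2.65
eef_pos: [0.468, -0.3029, 0.0113]
tool_rot: [-1.579, 0.002, -0.01]
contact_force: [0.3, 0.1, 1.0]
width: 0.0856
```

Call:
play_rows(
  deltas=[
    {"tx": -4.4, "ty": 7, "tz": 2.9, "rx": 0.008, "ry": -0.006, "rz": 0.006, "fingers": 1},
    {"tx": 0, "ty": 0, "tz": 0, "rx": 0, "ry": 0, "rz": 0, "fingers": 1},
  ],
)

```text
clock: 2.82
eef_pos: [0.4621, -0.2987, 0.0025]
tool_rot: [-1.568, 0.003, 0.002]
contact_force: [-0.1, 0.4, -0.2]
width: 0.085
```

```bash
python3 d.py .4636 -.300 .004
```

```text
t 2.82 pos [ 0.4621 -0.2987  0.0025] w 0.085 F [-0.1  0.4 -0.2] q [-0.72  0.45 -0.36  0.77 -0.    0.85]
1 turn [-0.0024 -0.0009 -0.0035] shift in target axes [ 1.5 -1.5 -1.3]
-1 turn [ 0.0054  3.1407 -0.0038] shift in target axes [-1.5 -1.5  1.3]
[[ 1.    -0.003  0.001]
 [-0.001  0.002  1.   ]
 [-0.003 -1.     0.002]]
```

Call:
play_rows(
  deltas=[
    {"tx": 1.5, "ty": -2, "tz": -1.3, "rx": 0, "ry": 0, "rz": 0, "fingers": 1},
    {"tx": 0, "ty": 0, "tz": 0, "rx": 0, "ry": 0, "rz": 0, "fingers": -1},
    {"tx": 0, "ty": 0, "tz": 0, "rx": 0, "ry": 0, "rz": 0, "fingers": -1},
    {"tx": 0, "ty": 0, "tz": 0, "rx": 0, "ry": 0, "rz": 0, "fingers": -1},
    {"tx": 0, "ty": 0, "tz": 0, "rx": 0, "ry": 0, "rz": 0, "fingers": -1},
    {"tx": 0, "ty": 0, "tz": 0, "rx": 0, "ry": 0, "rz": 0, "fingers": -1},
    {"tx": 0, "ty": 0, "tz": 0, "rx": 0, "ry": 0, "rz": 0, "fingers": -1},
    {"tx": 0, "ty": 0, "tz": 0, "rx": 0, "ry": 0, "rz": 0, "fingers": -1},
  ],
  squeeze=25,
)

```text
clock: 3.48
eef_pos: [0.4642, -0.3003, 0.0046]
tool_rot: [-1.569, 0.003, 0.001]
contact_force: [-1.1, 0.4, 3.5]
width: 0.0365
```

```bash
python3 d.py .603 -.288 .06
```

```text
t 3.48 pos [ 0.4642 -0.3003  0.0046] w 0.0365 F [-1.1  0.4  3.5] q [-0.72  0.45 -0.36  0.77 -0.    0.85]
1 turn [-0.0018 -0.001  -0.0028] shift in target axes [138.8 -55.4  12.3]
-1 turn [ 4.4000e-03  3.1406e+00 -2.8000e-03] shift in target axes [-138.8  -55.4  -12.3]
[[ 1.    -0.003  0.001]
 [-0.001  0.002  1.   ]
 [-0.003 -1.     0.002]]
```

Call:
play_rows(
  deltas=[
    {"tx": 0, "ty": -15, "tz": 0, "rx": 0, "ry": 0, "rz": 0, "fingers": -1},
    {"tx": 0, "ty": -30, "tz": 0, "rx": 0, "ry": 0, "rz": 0, "fingers": -1},
    {"tx": 25, "ty": 0, "tz": 0, "rx": 0, "ry": 0, "rz": 0, "fingers": -1},
    {"tx": 37, "ty": 0, "tz": 4, "rx": 0, "ry": 0, "rz": 0, "fingers": -1},
    {"tx": 37, "ty": 0, "tz": 4, "rx": 0, "ry": 0, "rz": 0, "fingers": -1},
    {"tx": 30, "ty": 0, "tz": 4, "rx": 0, "ry": 0, "rz": 0, "fingers": -1},
    {"tx": 10, "ty": 0, "tz": 0, "rx": 0, "ry": 0, "rz": 0, "fingers": -1},
    {"tx": 0, "ty": 0, "tz": 0, "rx": 0, "ry": 0, "rz": 0, "fingers": -1},
    {"tx": 0, "ty": 0, "tz": 0, "rx": 0, "ry": 0, "rz": 0, "fingers": -1},
  ],
)

```text
clock: 4.23
eef_pos: [0.6031, -0.2879, 0.048]
tool_rot: [-1.568, 0.004, 0.003]
contact_force: [-0.3, -0.6, -0.5]
width: 0.0363
```

```bash
python3 d.py .603 -.288 .011
```

```text
t 4.23 pos [ 0.6031 -0.2879  0.048 ] w 0.0363 F [-0.3 -0.6 -0.5] q [-0.57  0.6   0.03  1.01 -0.    1.01]
1 turn [-0.0025 -0.0001 -0.0044] shift in target axes [-0.1 37.  -0.1]
-1 turn [ 0.0069  3.1415 -0.0039] shift in target axes [ 0.1 37.   0.1]
[[ 1.    -0.004  0.   ]
 [-0.     0.002  1.   ]
 [-0.004 -1.     0.002]]
```

Call:
play_rows(
  deltas=[
    {"tx": 0, "ty": 20, "tz": 0, "rx": -0.002, "ry": 0, "rz": -0.004, "fingers": -1},
    {"tx": 0, "ty": 11, "tz": 0, "rx": 0, "ry": 0, "rz": 0, "fingers": -1},
    {"tx": 0, "ty": 3, "tz": 0, "rx": 0, "ry": 0, "rz": 0, "fingers": -1},
    {"tx": 0, "ty": 0, "tz": 0, "rx": 0, "ry": 0, "rz": 0, "fingers": -1},
    {"tx": 0, "ty": 0, "tz": 0, "rx": 0, "ry": 0, "rz": 0, "fingers": -1},
  ],
)

```text
clock: 4.65
eef_pos: [0.6025, -0.2885, 0.0149]
tool_rot: [-1.57, 0.001, -0.001]
contact_force: [-0.3, -0.7, -0.1]
width: 0.0366
```

```bash
python3 d.py .603 -.288 .0105
```

```text
t 4.65 pos [ 0.6025 -0.2885  0.0149] w 0.0366 F [-0.3 -0.7 -0.1] q [-0.57  0.62 -0.02  0.93  0.    1.01]
1 turn [-0.0004 -0.0018  0.0001] shift in target axes [0.5 4.4 0.5]
-1 turn [-2.0000e-04  3.1398e+00 -7.0000e-04] shift in target axes [-0.5  4.4 -0.5]
[[ 1.     0.     0.002]
 [-0.002  0.     1.   ]
 [ 0.    -1.     0.   ]]
```

Call:
play_rows(
  deltas=[
    {"tx": 0, "ty": 4.4, "tz": 0, "rx": 0, "ry": 0, "rz": 0, "fingers": -1},
    {"tx": 0, "ty": 0, "tz": 0, "rx": 0, "ry": 0, "rz": 0, "fingers": -1},
    {"tx": 0, "ty": 0, "tz": 0, "rx": 0, "ry": 0, "rz": 0, "fingers": -1},
  ],
)

```text
clock: 4.9
eef_pos: [0.6034, -0.2886, 0.0109]
tool_rot: [-1.571, -0.0, -0.002]
contact_force: [-0.2, 0.5, 0.5]
width: 0.0369
```

Call:
play_rows(
  deltas=[
    {"tx": 0, "ty": 0, "tz": 0, "rx": 0, "ry": 0, "rz": 0, "fingers": 0.4},
    {"tx": 0, "ty": 0, "tz": 0, "rx": 0, "ry": 0, "rz": 0, "fingers": 0.4},
    {"tx": 0, "ty": 0, "tz": 0, "rx": 0, "ry": 0, "rz": 0, "fingers": 0.4},
    {"tx": 0, "ty": 0, "tz": 0, "rx": 0, "ry": 0, "rz": 0, "fingers": 0.4},
    {"tx": 0, "ty": -15, "tz": 0, "rx": 0, "ry": 0, "rz": 0, "fingers": 0.4},
    {"tx": 0, "ty": -35, "tz": 0, "rx": 0, "ry": 0, "rz": 0, "fingers": 0.4},
    {"tx": 0, "ty": -25, "tz": 0, "rx": 0, "ry": 0, "rz": 0, "fingers": 1},
    {"tx": 0, "ty": 0, "tz": 0, "rx": 0, "ry": 0, "rz": 0, "fingers": 1},
  ],
)

```text
clock: 5.57
eef_pos: [0.6064, -0.2903, 0.0919]
tool_rot: [-1.576, -0.007, -0.008]
contact_force: [1.0, -0.4, -0.0]
width: 0.0813
```

```bash
python3 d.py .4417 -.0675 .05
```

```text
t 5.57 pos [ 0.6064 -0.2903  0.0919] w 0.0813 F [ 1.  -0.4 -0. ] q [-0.57  0.56  0.08  1.08  0.    1.01]
1 turn [ 0.0053 -0.0009  0.0092] shift in target axes [-164.7   41.9  222.8]
-1 turn [-0.0145  3.1407  0.0083] shift in target axes [ 164.7   41.9 -222.8]
[[ 1.     0.009  0.001]
 [-0.001 -0.005  1.   ]
 [ 0.009 -1.    -0.005]]
```

Call:
play_rows(
  deltas=[
    {"tx": -12, "ty": 0, "tz": 16, "rx": 0.005, "ry": 0, "rz": 0.009, "fingers": 1},
    {"tx": -22, "ty": 0, "tz": 30, "rx": 0, "ry": 0, "rz": 0, "fingers": 1},
    {"tx": -22, "ty": 0, "tz": 30, "rx": 0, "ry": 0, "rz": 0, "fingers": 1},
    {"tx": -22, "ty": 0, "tz": 30, "rx": 0, "ry": 0, "rz": 0, "fingers": 1},
    {"tx": -22, "ty": 0, "tz": 30, "rx": 0, "ry": 0, "rz": 0, "fingers": 1},
    {"tx": -22, "ty": 0, "tz": 30, "rx": 0, "ry": 0, "rz": 0, "fingers": 1},
    {"tx": -22, "ty": 0, "tz": 30, "rx": 0, "ry": 0, "rz": 0, "fingers": 1},
    {"tx": -20, "ty": 0, "tz": 26, "rx": 0, "ry": 0, "rz": 0, "fingers": 1},
    {"tx": 0, "ty": 0, "tz": 0, "rx": 0, "ry": 0, "rz": 0, "fingers": 1},
    {"tx": 0, "ty": 0, "tz": 0, "rx": 0, "ry": 0, "rz": 0, "fingers": 1},
  ],
)

```text
clock: 6.4
eef_pos: [0.4383, -0.065, 0.0878]
tool_rot: [-1.566, 0.005, 0.007]
contact_force: [1.1, 0.1, 0.5]
width: 0.0854
```

```bash
cat > chk.py <<'E'
from m import *
import sys
# chk name z px0 : remeasure lid of a moved thing in the top view near world x,y
im=ctrl.get_image('top'); n=sys.argv[1]; x,y,z=map(float,sys.argv[2:5])
p=im['world_to_cam']@[x,y,z,1]; u=im['cx']+im['fx']*p[0]/-p[2]; v=im['cy']+im['fy']*-p[1]/-p[2]
r=measure(im,n,(int(round(u)),int(round(v))),z); print('px',round(u),round(v),None if r is None else (r[0].round(4),r[1].round(4),r[2]), cast(im,u,v).round(3))
cv2.imwrite('pics/t_%s.png'%n,im['img'])
E
python3 chk.py green .603 -.288 .032;python3 d.py .4417 -.0675 .004
```

```text
px 447 161 (array([ 0.6056, -0.2891,  0.032 ]), array([ 0.6054, -0.2884,  0.032 ]), array([ 14,  12, 135], dtype=int32)) [ 0.603 -0.289  0.03 ]
t 6.45 pos [ 0.4399 -0.0661  0.0881] w 0.0853 F [ 0.3 -0.1  0.3] q [-0.33  0.17 -0.51  0.9   0.    1.24]
1 turn [-0.0042  0.0002 -0.0065] shift in target axes [ 1.8 84.1 -1.4]
-1 turn [-0.0102 -3.1414  0.0066] shift in target axes [-1.8 84.1  1.4]
[[ 1.    -0.006 -0.   ]
 [ 0.     0.004  1.   ]
 [-0.006 -1.     0.004]]
```

Green is standing upright within about 2 mm of its mark centre. Blue is next.

Call:
play_rows(
  deltas=[
    {"tx": 1.8, "ty": 20, "tz": -1.4, "rx": -0.004, "ry": 0, "rz": -0.006, "fingers": 1},
    {"tx": 0, "ty": 35, "tz": 0, "rx": 0, "ry": 0, "rz": 0, "fingers": 1},
    {"tx": 0, "ty": 20, "tz": 0, "rx": 0, "ry": 0, "rz": 0, "fingers": 1},
    {"tx": 0, "ty": 0, "tz": 0, "rx": 0, "ry": 0, "rz": 0, "fingers": 1},
    {"tx": 0, "ty": 0, "tz": 0, "rx": 0, "ry": 0, "rz": 0, "fingers": 1},
    {"tx": 0, "ty": 0, "tz": 0, "rx": 0, "ry": 0, "rz": 0, "fingers": 1},
  ],
)

```text
clock: 6.95
eef_pos: [0.4423, -0.0685, 0.0135]
tool_rot: [-1.57, 0.002, -0.001]
contact_force: [0.5, -0.8, 0.4]
width: 0.0856
```

```bash
python3 d.py .4417 -.0675 .004
```

```text
t 6.95 pos [ 0.4423 -0.0685  0.0135] w 0.0856 F [ 0.5 -0.8  0.4] q [-0.33  0.27 -0.61  0.69  0.    1.24]
1 turn [-0.0004 -0.0019 -0.0007] shift in target axes [-0.6  9.5  1. ]
-1 turn [ 1.1000e-03  3.1397e+00 -6.0000e-04] shift in target axes [ 0.6  9.5 -1. ]
[[ 1.    -0.001  0.002]
 [-0.002  0.     1.   ]
 [-0.001 -1.     0.   ]]
```

Call:
play_rows(
  deltas=[
    {"tx": -0.6, "ty": 9, "tz": 1, "rx": 0, "ry": 0, "rz": 0, "fingers": 1},
    {"tx": 0, "ty": 0, "tz": 0, "rx": 0, "ry": 0, "rz": 0, "fingers": 1},
    {"tx": 0, "ty": 0, "tz": 0, "rx": 0, "ry": 0, "rz": 0, "fingers": -1},
    {"tx": 0, "ty": 0, "tz": 0, "rx": 0, "ry": 0, "rz": 0, "fingers": -1},
    {"tx": 0, "ty": 0, "tz": 0, "rx": 0, "ry": 0, "rz": 0, "fingers": -1},
    {"tx": 0, "ty": 0, "tz": 0, "rx": 0, "ry": 0, "rz": 0, "fingers": -1},
    {"tx": 0, "ty": 0, "tz": 0, "rx": 0, "ry": 0, "rz": 0, "fingers": -1},
    {"tx": 0, "ty": 0, "tz": 0, "rx": 0, "ry": 0, "rz": 0, "fingers": -1},
    {"tx": 0, "ty": 0, "tz": 0, "rx": 0, "ry": 0, "rz": 0, "fingers": -1},
    {"tx": 0, "ty": 0, "tz": 0, "rx": 0, "ry": 0, "rz": 0, "fingers": -1},
  ],
)

```text
clock: 7.78
eef_pos: [0.4406, -0.0665, 0.0042]
tool_rot: [-1.57, 0.002, 0.0]
contact_force: [-1.2, 0.6, 5.7]
width: 0.0363
```

```bash
python3 d.py .603 -.2075 .06
```

```text
t 7.78 pos [ 0.4406 -0.0665  0.0042] w 0.0363 F [-1.2  0.6  5.7] q [-0.33  0.28 -0.63  0.67  0.    1.24]
1 turn [-0.0007 -0.0009 -0.0013] shift in target axes [ 162.4  -55.8 -141. ]
-1 turn [ 2.1000e-03  3.1407e+00 -1.1000e-03] shift in target axes [-162.4  -55.8  141. ]
[[ 1.    -0.001  0.001]
 [-0.001  0.001  1.   ]
 [-0.001 -1.     0.001]]
```

Call:
play_rows(
  deltas=[
    {"tx": 0, "ty": -15, "tz": 0, "rx": 0, "ry": 0, "rz": 0, "fingers": -1},
    {"tx": 0, "ty": -35, "tz": 0, "rx": 0, "ry": 0, "rz": 0, "fingers": -1},
    {"tx": 30, "ty": -20, "tz": -10, "rx": 0, "ry": 0, "rz": 0, "fingers": -1},
    {"tx": 30, "ty": 0, "tz": -23, "rx": 0, "ry": 0, "rz": 0, "fingers": -1},
    {"tx": 30, "ty": 0, "tz": -25, "rx": 0, "ry": 0, "rz": 0, "fingers": -1},
    {"tx": 28, "ty": 0, "tz": -27, "rx": 0, "ry": 0, "rz": 0, "fingers": -1},
    {"tx": 25, "ty": 0, "tz": -29, "rx": 0, "ry": 0, "rz": 0, "fingers": -1},
    {"tx": 19.4, "ty": 0, "tz": -27, "rx": 0, "ry": 0, "rz": 0, "fingers": -1},
    {"tx": 0, "ty": 0, "tz": 0, "rx": 0, "ry": 0, "rz": 0, "fingers": -1},
    {"tx": 0, "ty": 0, "tz": 0, "rx": 0, "ry": 0, "rz": 0, "fingers": -1},
  ],
)

```text
clock: 8.62
eef_pos: [0.6032, -0.2092, 0.0722]
tool_rot: [-1.57, 0.004, -0.0]
contact_force: [-0.6, 0.1, 0.5]
width: 0.0362
```

```bash
python3 d.py .603 -.2075 .0105
```

```text
t 8.62 pos [ 0.6032 -0.2092  0.0722] w 0.0362 F [-0.6  0.1  0.5] q [-0.46  0.52 -0.04  1.01  0.    1.11]
1 turn [-0.0013 -0.0029 -0.0025] shift in target axes [-0.2 61.7  1.7]
-1 turn [ 4.0000e-03  3.1386e+00 -2.0000e-03] shift in target axes [ 0.2 61.7 -1.7]
[[ 1.    -0.003  0.003]
 [-0.003  0.001  1.   ]
 [-0.003 -1.     0.001]]
```

Call:
play_rows(
  deltas=[
    {"tx": 0, "ty": 20, "tz": 1.7, "rx": -0.001, "ry": -0.003, "rz": -0.002, "fingers": -1},
    {"tx": 0, "ty": 25, "tz": 0, "rx": 0, "ry": 0, "rz": 0, "fingers": -1},
    {"tx": 0, "ty": 8, "tz": 0, "rx": 0, "ry": 0, "rz": 0, "fingers": -1},
    {"tx": 0, "ty": 0, "tz": 0, "rx": 0, "ry": 0, "rz": 0, "fingers": -1},
    {"tx": 0, "ty": 0, "tz": 0, "rx": 0, "ry": 0, "rz": 0, "fingers": -1},
  ],
)

```text
clock: 9.03
eef_pos: [0.6017, -0.2049, 0.0202]
tool_rot: [-1.57, -0.001, 0.003]
contact_force: [1.6, -0.8, -0.7]
width: 0.0362
```

```bash
python3 d.py .603 -.2075 .0102
```

```text
t 9.03 pos [ 0.6017 -0.2049  0.0202] w 0.0362 F [ 1.6 -0.8 -0.7] q [-0.45  0.56 -0.11  0.9  -0.    1.11]
1 turn [-0.0008  0.0027 -0.0017] shift in target axes [ 1.3 10.  -2.6]
-1 turn [-2.6000e-03 -3.1389e+00  1.3000e-03] shift in target axes [-1.3 10.   2.6]
[[ 1.    -0.002 -0.003]
 [ 0.003  0.001  1.   ]
 [-0.002 -1.     0.001]]
```

Call:
play_rows(
  deltas=[
    {"tx": 1.3, "ty": 9, "tz": -2.6, "rx": 0, "ry": 0, "rz": 0, "fingers": -1},
    {"tx": 0, "ty": 0, "tz": 0, "rx": 0, "ry": 0, "rz": 0, "fingers": -1},
    {"tx": 0, "ty": 0, "tz": 0, "rx": 0, "ry": 0, "rz": 0, "fingers": -1},
    {"tx": 0, "ty": 0, "tz": 0, "rx": 0, "ry": 0, "rz": 0, "fingers": -1},
  ],
)

```text
clock: 9.37
eef_pos: [0.6044, -0.2088, 0.0119]
tool_rot: [-1.571, -0.002, 0.001]
contact_force: [-0.5, -0.3, 0.3]
width: 0.0365
```

```bash
python3 d.py .603 -.2075 .0102
```

```text
t 9.37 pos [ 0.6044 -0.2088  0.0119] w 0.0365 F [-0.5 -0.3  0.3] q [-0.46  0.57 -0.11  0.89 -0.    1.11]
1 turn [0.0004 0.0019 0.0008] shift in target axes [-1.4  1.7  1.3]
-1 turn [ 1.3000e-03 -3.1397e+00 -7.0000e-04] shift in target axes [ 1.4  1.7 -1.3]
[[ 1.     0.001 -0.002]
 [ 0.002 -0.     1.   ]
 [ 0.001 -1.    -0.   ]]
```

Call:
play_rows(
  deltas=[
    {"tx": -1, "ty": 1.5, "tz": 1, "rx": 0, "ry": 0, "rz": 0, "fingers": -1},
    {"tx": 0, "ty": 0, "tz": 0, "rx": 0, "ry": 0, "rz": 0, "fingers": -1},
    {"tx": 0, "ty": 0, "tz": 0, "rx": 0, "ry": 0, "rz": 0, "fingers": 0.4},
    {"tx": 0, "ty": 0, "tz": 0, "rx": 0, "ry": 0, "rz": 0, "fingers": 0.4},
    {"tx": 0, "ty": 0, "tz": 0, "rx": 0, "ry": 0, "rz": 0, "fingers": 0.4},
    {"tx": 0, "ty": 0, "tz": 0, "rx": 0, "ry": 0, "rz": 0, "fingers": 0.4},
    {"tx": 0, "ty": -15, "tz": 0, "rx": 0, "ry": 0, "rz": 0, "fingers": 0.4},
    {"tx": 0, "ty": -35, "tz": 0, "rx": 0, "ry": 0, "rz": 0, "fingers": 0.4},
    {"tx": 0, "ty": -35, "tz": 0, "rx": 0, "ry": 0, "rz": 0, "fingers": 1},
    {"tx": 0, "ty": -10, "tz": 0, "rx": 0, "ry": 0, "rz": 0, "fingers": 1},
  ],
)

```text
clock: 10.2
eef_pos: [0.6055, -0.2087, 0.1103]
tool_rot: [-1.574, -0.007, -0.003]
contact_force: [1.6, 0.2, 0.5]
width: 0.0815
```

Call:
play_rows(
  deltas=[
    {"tx": -7, "ty": 0, "tz": 18, "rx": 0, "ry": 0, "rz": 0, "fingers": 1},
    {"tx": -14, "ty": 0, "tz": 35, "rx": 0, "ry": 0, "rz": 0, "fingers": 1},
    {"tx": -14, "ty": 0, "tz": 35, "rx": 0, "ry": 0, "rz": 0, "fingers": 1},
    {"tx": -14, "ty": 0, "tz": 35, "rx": 0, "ry": 0, "rz": 0, "fingers": 1},
    {"tx": -14, "ty": 0, "tz": 35, "rx": 0, "ry": 0, "rz": 0, "fingers": 1},
    {"tx": -14, "ty": 0, "tz": 35, "rx": 0, "ry": 0, "rz": 0, "fingers": 1},
    {"tx": -14, "ty": 0, "tz": 35, "rx": 0, "ry": 0, "rz": 0, "fingers": 1},
    {"tx": -14, "ty": 0, "tz": 35, "rx": 0, "ry": 0, "rz": 0, "fingers": 1},
    {"tx": -14, "ty": 0, "tz": 35, "rx": 0, "ry": 0, "rz": 0, "fingers": 1},
    {"tx": -14, "ty": 0, "tz": 35, "rx": 0, "ry": 0, "rz": 0, "fingers": 1},
  ],
)

```text
clock: 11.03
eef_pos: [0.4684, 0.1266, 0.1048]
tool_rot: [-1.571, -0.002, 0.001]
contact_force: [0.3, 1.1, -0.4]
width: 0.0854
```

```bash
python3 chk.py blue .603 -.2075 .032; python3 d.py .449 .177 .004
```

```text
px 414 162 (array([ 0.604 , -0.2085,  0.032 ]), array([ 0.603 , -0.2083,  0.032 ]), array([ 14,  14, 154], dtype=int32)) [ 0.603 -0.208  0.031]
t 11.08 pos [0.4648 0.1318 0.1046] w 0.0856 F [-3.4  3.9  0.5] q [ 0.11  0.22 -0.4   0.95  0.    1.67]
1 turn [-0.0037  0.0071 -0.0029] shift in target axes [-15.8 100.6  45.2]
-1 turn [-0.0045 -3.1344  0.0059] shift in target axes [ 15.8 100.6 -45.2]
[[ 1.    -0.003 -0.007]
 [ 0.007  0.004  1.   ]
 [-0.003 -1.     0.004]]
```

View pics/t_blue.png

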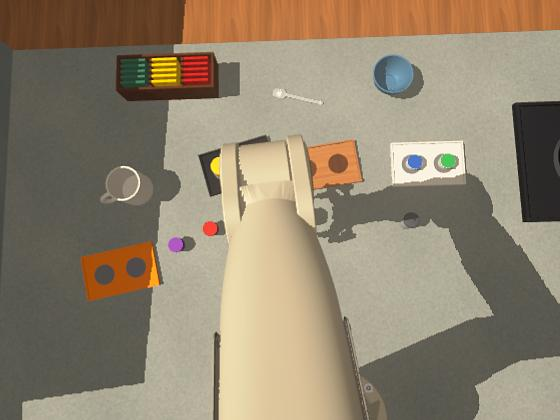

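Both milk pots are centred on their marks, blue at (414,163) and green at (448,161), and the pepper shaker hasn't moved. Gold is next, with its rim at 24–30 mm, so TCP z is about 7 mm.

Call:
play_rows(
  deltas=[
    {"tx": -6, "ty": 0, "tz": 20, "rx": 0, "ry": 0.005, "rz": 0, "fingers": 1},
    {"tx": -8, "ty": 10, "tz": 22, "rx": 0, "ry": 0, "rz": 0, "fingers": 1},
    {"tx": 0, "ty": 30, "tz": 0, "rx": 0, "ry": 0, "rz": 0, "fingers": 1},
    {"tx": 0, "ty": 30, "tz": 0, "rx": 0, "ry": 0, "rz": 0, "fingers": 1},
    {"tx": 0, "ty": 10, "tz": 0, "rx": 0, "ry": 0, "rz": 0, "fingers": 1},
    {"tx": 0, "ty": 0, "tz": 0, "rx": 0, "ry": 0, "rz": 0, "fingers": 1},
    {"tx": 0, "ty": 0, "tz": 0, "rx": 0, "ry": 0, "rz": 0, "fingers": 1},
  ],
)

```text
clock: 11.67
eef_pos: [0.4551, 0.1668, 0.0248]
tool_rot: [-1.571, 0.004, -0.002]
contact_force: [0.5, -0.3, -0.6]
width: 0.0854
```

```bash
python3 d.py .449 .177 .007
```

```text
t 11.67 pos [0.4551 0.1668 0.0248] w 0.0854 F [ 0.5 -0.3 -0.6] q [ 0.19  0.31 -0.51  0.75 -0.    1.76]
1 turn [ 0.0004 -0.0034 -0.0013] shift in target axes [-6.1 17.8 10.2]
-1 turn [2.1000e-03 3.1382e+00 6.0000e-04] shift in target axes [  6.1  17.8 -10.2]
[[ 1.    -0.001  0.003]
 [-0.003 -0.     1.   ]
 [-0.001 -1.    -0.   ]]
```

Call:
play_rows(
  deltas=[
    {"tx": -6.1, "ty": 0, "tz": 10.2, "rx": 0, "ry": -0.002, "rz": 0, "fingers": 1},
    {"tx": 0, "ty": 10, "tz": 0, "rx": 0, "ry": 0, "rz": 0, "fingers": 1},
    {"tx": 0, "ty": 7, "tz": 0, "rx": 0, "ry": 0, "rz": 0, "fingers": 1},
    {"tx": 0, "ty": 0, "tz": 0, "rx": 0, "ry": 0, "rz": 0, "fingers": 1},
    {"tx": 0, "ty": 0, "tz": 0, "rx": 0, "ry": 0, "rz": 0, "fingers": 1},
  ],
)

```text
clock: 12.08
eef_pos: [0.4489, 0.1773, 0.0074]
tool_rot: [-1.571, 0.001, -0.0]
contact_force: [0.1, -0.2, 0.1]
width: 0.0855
```

```bash
python3 d.py .449 .177 .007
```

```text
t 12.08 pos [0.4489 0.1773 0.0074] w 0.0855 F [ 0.1 -0.2  0.1] q [ 0.21  0.33 -0.53  0.71 -0.    1.78]
1 turn [ 0.0003 -0.0009 -0.0007] shift in target axes [ 0.1  0.4 -0.3]
-1 turn [1.2000e-03 3.1407e+00 5.0000e-04] shift in target axes [-0.1  0.4  0.3]
[[ 1.    -0.001  0.001]
 [-0.001 -0.     1.   ]
 [-0.001 -1.    -0.   ]]
```

Call:
play_rows(
  deltas=[
    {"tx": 0, "ty": 0, "tz": 0, "rx": 0, "ry": 0, "rz": 0, "fingers": -1},
    {"tx": 0, "ty": 0, "tz": 0, "rx": 0, "ry": 0, "rz": 0, "fingers": -1},
    {"tx": 0, "ty": 0, "tz": 0, "rx": 0, "ry": 0, "rz": 0, "fingers": -1},
    {"tx": 0, "ty": 0, "tz": 0, "rx": 0, "ry": 0, "rz": 0, "fingers": -1},
    {"tx": 0, "ty": 0, "tz": 0, "rx": 0, "ry": 0, "rz": 0, "fingers": -1},
    {"tx": 0, "ty": 0, "tz": 0, "rx": 0, "ry": 0, "rz": 0, "fingers": -1},
    {"tx": 0, "ty": 0, "tz": 0, "rx": 0, "ry": 0, "rz": 0, "fingers": -1},
    {"tx": 0, "ty": 0, "tz": 0, "rx": 0, "ry": 0, "rz": 0, "fingers": -1},
    {"tx": 0, "ty": -15, "tz": 0, "rx": 0, "ry": 0, "rz": 0, "fingers": -1},
    {"tx": 0, "ty": -35, "tz": 0, "rx": 0, "ry": 0, "rz": 0, "fingers": -1},
  ],
)

```text
clock: 12.92
eef_pos: [0.4455, 0.1765, 0.0543]
tool_rot: [-1.573, 0.008, 0.006]
contact_force: [0.2, 0.3, -0.0]
width: 0.0361
```

Call:
play_rows(
  deltas=[
    {"tx": 25, "ty": -15, "tz": -15, "rx": 0, "ry": 0, "rz": 0, "fingers": -1},
    {"tx": 30, "ty": 0, "tz": -24, "rx": 0, "ry": 0, "rz": 0, "fingers": -1},
    {"tx": 30, "ty": 0, "tz": -24, "rx": 0, "ry": 0, "rz": 0, "fingers": -1},
    {"tx": 30, "ty": 0, "tz": -24, "rx": 0, "ry": 0, "rz": 0, "fingers": -1},
    {"tx": 25, "ty": 0, "tz": -24, "rx": 0, "ry": 0, "rz": 0, "fingers": -1},
    {"tx": 10, "ty": 0, "tz": -11, "rx": 0, "ry": 0, "rz": 0, "fingers": -1},
    {"tx": 0, "ty": 0, "tz": 0, "rx": 0, "ry": 0, "rz": 0, "fingers": -1},
    {"tx": 0, "ty": 0, "tz": 0, "rx": 0, "ry": 0, "rz": 0, "fingers": -1},
  ],
)

```text
clock: 13.58
eef_pos: [0.5987, 0.0547, 0.0719]
tool_rot: [-1.57, 0.003, -0.001]
contact_force: [-1.1, 0.8, -0.8]
width: 0.0355
```

```bash
python3 d.py .599 .055 .0135
```

```text
t 13.58 pos [0.5987 0.0547 0.0719] w 0.0355 F [-1.1  0.8 -0.8] q [-0.04  0.45 -0.15  0.97  0.    1.53]
1 turn [-0.0004 -0.0025 -0.0019] shift in target axes [ 0.3 58.4  0.3]
-1 turn [ 2.900e-03  3.139e+00 -7.000e-04] shift in target axes [-0.3 58.4 -0.3]
[[ 1.    -0.002  0.003]
 [-0.003  0.     1.   ]
 [-0.002 -1.     0.   ]]
```

Call:
play_rows(
  deltas=[
    {"tx": 0, "ty": 20, "tz": 0, "rx": 0, "ry": -0.002, "rz": -0.001, "fingers": -1},
    {"tx": 0, "ty": 25, "tz": 0, "rx": 0, "ry": 0, "rz": 0, "fingers": -1},
    {"tx": 0, "ty": 8, "tz": 0, "rx": 0, "ry": 0, "rz": 0, "fingers": -1},
    {"tx": 0, "ty": 0, "tz": 0, "rx": 0, "ry": 0, "rz": 0, "fingers": -1},
    {"tx": 0, "ty": 0, "tz": 0, "rx": 0, "ry": 0, "rz": 0, "fingers": -1},
    {"tx": 0, "ty": 0, "tz": 0, "rx": 0, "ry": 0, "rz": 0, "fingers": -1},
  ],
)

```text
clock: 14.08
eef_pos: [0.5995, 0.0558, 0.0209]
tool_rot: [-1.571, -0.003, -0.0]
contact_force: [0.2, -0.1, -0.3]
width: 0.0352
```

```bash
python3 d.py .599 .055 .0135
```

```text
t 14.08 pos [0.5995 0.0558 0.0209] w 0.0352 F [ 0.2 -0.1 -0.3] q [-0.04  0.5  -0.21  0.86  0.    1.53]
1 turn [0.0001 0.0019 0.0022] shift in target axes [-0.5  7.4 -0.8]
-1 turn [ 3.5000e-03 -3.1397e+00 -1.0000e-04] shift in target axes [0.5 7.4 0.8]
[[ 1.     0.002 -0.002]
 [ 0.002 -0.     1.   ]
 [ 0.002 -1.    -0.   ]]
```

Call:
play_rows(
  deltas=[
    {"tx": -0.5, "ty": 7, "tz": -0.8, "rx": 0, "ry": 0, "rz": 0, "fingers": -1},
    {"tx": 0, "ty": 0, "tz": 0, "rx": 0, "ry": 0, "rz": 0, "fingers": -1},
    {"tx": 0, "ty": 0, "tz": 0, "rx": 0, "ry": 0, "rz": 0, "fingers": -1},
    {"tx": 0, "ty": 0, "tz": 0, "rx": 0, "ry": 0, "rz": 0, "fingers": -1},
  ],
)

```text
clock: 14.42
eef_pos: [0.6001, 0.0544, 0.0139]
tool_rot: [-1.571, -0.004, -0.002]
contact_force: [1.9, 0.3, 4.2]
width: 0.0354
```

```bash
python3 d.py .599 .055 .0135
```

```text
t 14.42 pos [0.6001 0.0544 0.0139] w 0.0354 F [1.9 0.3 4.2] q [-0.04  0.51 -0.22  0.84  0.    1.53]
1 turn [0.0001 0.0009 0.0039] shift in target axes [-1.1  0.4  0.6]
-1 turn [ 6.1000e-03 -3.1407e+00 -1.0000e-04] shift in target axes [ 1.1  0.4 -0.6]
[[ 1.     0.004 -0.001]
 [ 0.001 -0.     1.   ]
 [ 0.004 -1.    -0.   ]]
```

Call:
play_rows(
  deltas=[
    {"tx": 0, "ty": 0, "tz": 0, "rx": 0, "ry": 0, "rz": 0, "fingers": 0.4},
    {"tx": 0, "ty": 0, "tz": 0, "rx": 0, "ry": 0, "rz": 0, "fingers": 0.4},
    {"tx": 0, "ty": 0, "tz": 0, "rx": 0, "ry": 0, "rz": 0, "fingers": 0.4},
    {"tx": 0, "ty": 0, "tz": 0, "rx": 0, "ry": 0, "rz": 0, "fingers": 0.4},
    {"tx": 0, "ty": -15, "tz": 0, "rx": 0, "ry": 0, "rz": 0, "fingers": 0.4},
    {"tx": 0, "ty": -35, "tz": 0, "rx": 0, "ry": 0, "rz": 0, "fingers": 0.4},
    {"tx": 0, "ty": -35, "tz": 0, "rx": 0, "ry": 0, "rz": 0, "fingers": 1},
    {"tx": -10, "ty": -10, "tz": 10, "rx": 0, "ry": 0, "rz": 0, "fingers": 1},
    {"tx": -20, "ty": 0, "tz": 32, "rx": 0, "ry": 0, "rz": 0, "fingers": 1},
    {"tx": -20, "ty": 0, "tz": 32, "rx": 0, "ry": 0, "rz": 0, "fingers": 1},
  ],
)

```text
clock: 15.25
eef_pos: [0.5493, 0.1282, 0.1088]
tool_rot: [-1.571, -0.001, -0.005]
contact_force: [-0.5, 0.1, -0.7]
width: 0.0855
```

Call:
play_rows(
  deltas=[
    {"tx": -20, "ty": 0, "tz": 33, "rx": 0, "ry": 0, "rz": 0, "fingers": 1},
    {"tx": -20, "ty": 0, "tz": 33, "rx": 0, "ry": 0, "rz": 0, "fingers": 1},
    {"tx": -20, "ty": 0, "tz": 33, "rx": 0, "ry": 0, "rz": 0, "fingers": 1},
    {"tx": -20, "ty": 0, "tz": 33, "rx": 0, "ry": 0, "rz": 0, "fingers": 1},
    {"tx": -10, "ty": 0, "tz": 25, "rx": 0, "ry": 0, "rz": 0, "fingers": 1},
    {"tx": -6, "ty": 0, "tz": 11, "rx": 0, "ry": 0, "rz": 0, "fingers": 1},
    {"tx": 0, "ty": 0, "tz": 0, "rx": 0, "ry": 0, "rz": 0, "fingers": 1},
    {"tx": 0, "ty": 0, "tz": 0, "rx": 0, "ry": 0, "rz": 0, "fingers": 1},
  ],
)

```text
clock: 15.92
eef_pos: [0.452, 0.2963, 0.1073]
tool_rot: [-1.572, -0.003, 0.001]
contact_force: [1.0, 0.1, 0.1]
width: 0.0854
```

```bash
python3 chk.py gold .599 .055 .036; python3 d.py .4535 .297 .007
```

```text
px 307 166 (array([0.5999, 0.0535, 0.036 ]), array([0.6003, 0.0535, 0.036 ]), array([ 14,  14, 159], dtype=int32)) [0.599 0.055 0.035]
t 15.97 pos [0.4525 0.2957 0.1074] w 0.0858 F [ 0.5 -0.4  0.5] q [ 0.43  0.32 -0.26  0.99 -0.    2.  ]
1 turn [0.0008 0.001  0.001 ] shift in target axes [  1.  100.4   1.3]
-1 turn [ 1.6000e-03 -3.1406e+00 -1.2000e-03] shift in target axes [ -1.  100.4  -1.3]
[[ 1.     0.001 -0.001]
 [ 0.001 -0.001  1.   ]
 [ 0.001 -1.    -0.001]]
```

Gold is within about 2 mm of its mark. Now red, the capsule at pixel (210,229), not purple (176,244).

Call:
play_rows(
  deltas=[
    {"tx": 1, "ty": 20, "tz": 1.3, "rx": 0, "ry": 0, "rz": 0, "fingers": 1},
    {"tx": 0, "ty": 35, "tz": 0, "rx": 0, "ry": 0, "rz": 0, "fingers": 1},
    {"tx": 0, "ty": 25, "tz": 0, "rx": 0, "ry": 0, "rz": 0, "fingers": 1},
    {"tx": 0, "ty": 10, "tz": 0, "rx": 0, "ry": 0, "rz": 0, "fingers": 1},
    {"tx": 0, "ty": 0, "tz": 0, "rx": 0, "ry": 0, "rz": 0, "fingers": 1},
    {"tx": 0, "ty": 0, "tz": 0, "rx": 0, "ry": 0, "rz": 0, "fingers": 1},
  ],
)

```text
clock: 16.47
eef_pos: [0.454, 0.2966, 0.0177]
tool_rot: [-1.571, 0.0, -0.001]
contact_force: [0.3, 0.1, 0.0]
width: 0.0851
```

```bash
python3 d.py .4535 .297 .007
```

```text
t 16.47 pos [0.454  0.2966 0.0177] w 0.0851 F [0.3 0.1 0. ] q [ 0.43  0.41 -0.37  0.79 -0.    2.  ]
1 turn [ 0.0005 -0.0007  0.0003] shift in target axes [-0.5 10.7  0.4]
-1 turn [-5.0000e-04  3.1409e+00  9.0000e-04] shift in target axes [ 0.5 10.7 -0.4]
[[ 1.     0.     0.001]
 [-0.001 -0.001  1.   ]
 [ 0.    -1.    -0.001]]
```

Call:
play_rows(
  deltas=[
    {"tx": -0.5, "ty": 10, "tz": 0.4, "rx": 0, "ry": 0, "rz": 0, "fingers": 1},
    {"tx": 0, "ty": 0, "tz": 0, "rx": 0, "ry": 0, "rz": 0, "fingers": 1},
    {"tx": 0, "ty": 0, "tz": 0, "rx": 0, "ry": 0, "rz": 0, "fingers": -1},
    {"tx": 0, "ty": 0, "tz": 0, "rx": 0, "ry": 0, "rz": 0, "fingers": -1},
    {"tx": 0, "ty": 0, "tz": 0, "rx": 0, "ry": 0, "rz": 0, "fingers": -1},
    {"tx": 0, "ty": 0, "tz": 0, "rx": 0, "ry": 0, "rz": 0, "fingers": -1},
    {"tx": 0, "ty": 0, "tz": 0, "rx": 0, "ry": 0, "rz": 0, "fingers": -1},
    {"tx": 0, "ty": 0, "tz": 0, "rx": 0, "ry": 0, "rz": 0, "fingers": -1},
    {"tx": 0, "ty": 0, "tz": 0, "rx": 0, "ry": 0, "rz": 0, "fingers": -1},
    {"tx": 0, "ty": 0, "tz": 0, "rx": 0, "ry": 0, "rz": 0, "fingers": -1},
  ],
)

```text
clock: 17.3
eef_pos: [0.4533, 0.2982, 0.0082]
tool_rot: [-1.57, -0.002, -0.001]
contact_force: [-0.3, -0.3, 5.4]
width: 0.0356
```

Call:
play_rows(
  deltas=[
    {"tx": 0, "ty": -15, "tz": 0, "rx": 0, "ry": 0, "rz": 0, "fingers": -1},
    {"tx": 0, "ty": -35, "tz": 0, "rx": 0, "ry": 0, "rz": 0, "fingers": -1},
    {"tx": 0, "ty": -35, "tz": 0, "rx": 0, "ry": 0, "rz": 0, "fingers": -1},
    {"tx": 8, "ty": 0, "tz": -20, "rx": 0, "ry": 0, "rz": 0, "fingers": -1},
    {"tx": 16, "ty": 0, "tz": -33, "rx": 0, "ry": 0, "rz": 0, "fingers": -1},
    {"tx": 16, "ty": 0, "tz": -33, "rx": 0, "ry": 0, "rz": 0, "fingers": -1},
    {"tx": 16, "ty": 0, "tz": -33, "rx": 0, "ry": 0, "rz": 0, "fingers": -1},
    {"tx": 16, "ty": 0, "tz": -33, "rx": 0, "ry": 0, "rz": 0, "fingers": -1},
    {"tx": 16, "ty": 0, "tz": -33, "rx": 0, "ry": 0, "rz": 0, "fingers": -1},
    {"tx": 16, "ty": 0, "tz": -33, "rx": 0, "ry": 0, "rz": 0, "fingers": -1},
  ],
)

```text
clock: 18.13
eef_pos: [0.5575, 0.0784, 0.0925]
tool_rot: [-1.571, -0.002, 0.0]
contact_force: [0.5, -0.2, -0.3]
width: 0.0354
```

```bash
python3 d.py .6105 -.024 .0135
```

```text
t 18.13 pos [0.5575 0.0784 0.0925] w 0.0354 F [ 0.5 -0.2 -0.3] q [-0.    0.37 -0.23  0.97 -0.    1.57]
1 turn [0.     0.0012 0.0009] shift in target axes [  53.    79.  -102.4]
-1 turn [ 1.4000e-03 -3.1404e+00 -1.0000e-04] shift in target axes [-53.   79.  102.4]
[[ 1.     0.001 -0.001]
 [ 0.001 -0.     1.   ]
 [ 0.001 -1.    -0.   ]]
```

Call:
play_rows(
  deltas=[
    {"tx": 16, "ty": 0, "tz": -33, "rx": 0, "ry": 0, "rz": 0, "fingers": -1},
    {"tx": 16, "ty": 0, "tz": -33, "rx": 0, "ry": 0, "rz": 0, "fingers": -1},
    {"tx": 12, "ty": 0, "tz": -22, "rx": 0, "ry": 0, "rz": 0, "fingers": -1},
    {"tx": 6, "ty": 0, "tz": -8, "rx": 0, "ry": 0, "rz": 0, "fingers": -1},
    {"tx": 0, "ty": 0, "tz": 0, "rx": 0, "ry": 0, "rz": 0, "fingers": -1},
    {"tx": 0, "ty": 0, "tz": 0, "rx": 0, "ry": 0, "rz": 0, "fingers": -1},
  ],
)

```text
clock: 18.63
eef_pos: [0.6066, -0.0156, 0.0922]
tool_rot: [-1.57, 0.0, 0.001]
contact_force: [-0.5, 0.1, 0.1]
width: 0.0354
```

```bash
python3 d.py .6105 -.024 .0142
```

```text
t 18.63 pos [ 0.6066 -0.0156  0.0922] w 0.0354 F [-0.5  0.1  0.1] q [-0.16  0.45 -0.11  1.02  0.    1.41]
1 turn [-0.0007  0.0004 -0.0004] shift in target axes [ 3.9 78.  -8.4]
-1 turn [-6.0000e-04 -3.1412e+00  1.1000e-03] shift in target axes [-3.9 78.   8.4]
[[ 1.    -0.    -0.   ]
 [ 0.     0.001  1.   ]
 [-0.    -1.     0.001]]
```

Call:
play_rows(
  deltas=[
    {"tx": 3.9, "ty": 10, "tz": -8.4, "rx": 0, "ry": 0, "rz": 0, "fingers": -1},
    {"tx": 0, "ty": 30, "tz": 0, "rx": 0, "ry": 0, "rz": 0, "fingers": -1},
    {"tx": 0, "ty": 25, "tz": 0, "rx": 0, "ry": 0, "rz": 0, "fingers": -1},
    {"tx": 0, "ty": 6, "tz": 0, "rx": 0, "ry": 0, "rz": 0, "fingers": -1},
    {"tx": 0, "ty": 0, "tz": 0, "rx": 0, "ry": 0, "rz": 0, "fingers": -1},
    {"tx": 0, "ty": 0, "tz": 0, "rx": 0, "ry": 0, "rz": 0, "fingers": -1},
  ],
)

```text
clock: 19.13
eef_pos: [0.6108, -0.0234, 0.0218]
tool_rot: [-1.571, -0.002, 0.002]
contact_force: [0.7, -1.2, 0.7]
width: 0.0357
```

```bash
python3 d.py .6105 -.024 .0142
```

```text
t 19.13 pos [ 0.6108 -0.0234  0.0218] w 0.0357 F [ 0.7 -1.2  0.7] q [-0.17  0.52 -0.18  0.87  0.    1.4 ]
1 turn [-0.0001  0.0024  0.0001] shift in target axes [-0.3  7.6 -0.6]
-1 turn [ 1.0000e-04 -3.1392e+00  1.0000e-04] shift in target axes [0.3 7.6 0.6]
[[ 1.     0.    -0.002]
 [ 0.002  0.     1.   ]
 [ 0.    -1.     0.   ]]
```

Call:
play_rows(
  deltas=[
    {"tx": -0.3, "ty": 7.5, "tz": -0.6, "rx": 0, "ry": 0, "rz": 0, "fingers": -1},
    {"tx": 0, "ty": 0, "tz": 0, "rx": 0, "ry": 0, "rz": 0, "fingers": -1},
    {"tx": 0, "ty": 0, "tz": 0, "rx": 0, "ry": 0, "rz": 0, "fingers": -1},
    {"tx": 0, "ty": 0, "tz": 0, "rx": 0, "ry": 0, "rz": 0, "fingers": -1},
  ],
)

```text
clock: 19.47
eef_pos: [0.6114, -0.0249, 0.0151]
tool_rot: [-1.571, -0.003, -0.001]
contact_force: [-0.5, -0.3, -0.6]
width: 0.0357
```

Call:
play_rows(
  deltas=[
    {"tx": 0, "ty": 0, "tz": 0, "rx": 0, "ry": 0, "rz": 0, "fingers": 0.4},
    {"tx": 0, "ty": 0, "tz": 0, "rx": 0, "ry": 0, "rz": 0, "fingers": 0.4},
    {"tx": 0, "ty": 0, "tz": 0, "rx": 0, "ry": 0, "rz": 0, "fingers": 0.4},
    {"tx": 0, "ty": 0, "tz": 0, "rx": 0, "ry": 0, "rz": 0, "fingers": 0.4},
    {"tx": 0, "ty": -15, "tz": 0, "rx": 0, "ry": 0, "rz": 0, "fingers": 0.4},
    {"tx": 0, "ty": -35, "tz": 0, "rx": 0, "ry": 0, "rz": 0, "fingers": 0.4},
    {"tx": 0, "ty": -35, "tz": 0, "rx": 0, "ry": 0, "rz": 0, "fingers": 1},
    {"tx": -10, "ty": -15, "tz": 6, "rx": 0, "ry": 0, "rz": 0, "fingers": 1},
    {"tx": -32, "ty": 0, "tz": 21, "rx": 0, "ry": 0, "rz": 0, "fingers": 1},
    {"tx": -32, "ty": 0, "tz": 21, "rx": 0, "ry": 0, "rz": 0, "fingers": 1},
  ],
)

```text
clock: 20.3
eef_pos: [0.5384, 0.0226, 0.1159]
tool_rot: [-1.571, -0.004, -0.005]
contact_force: [-0.5, 0.7, -1.1]
width: 0.0854
```

Call:
play_rows(
  deltas=[
    {"tx": -30, "ty": 0, "tz": 20, "rx": 0, "ry": 0, "rz": 0, "fingers": 1},
    {"tx": -20, "ty": 0, "tz": 15, "rx": 0, "ry": 0, "rz": 0, "fingers": 1},
    {"tx": -8, "ty": 0, "tz": 5, "rx": 0, "ry": 0, "rz": 0, "fingers": 1},
    {"tx": 0, "ty": 0, "tz": 0, "rx": 0, "ry": 0, "rz": 0, "fingers": 1},
    {"tx": 0, "ty": 0, "tz": 0, "rx": 0, "ry": 0, "rz": 0, "fingers": 1},
    {"tx": 0, "ty": 0, "tz": 0, "rx": 0, "ry": 0, "rz": 0, "fingers": 1},
  ],
)

```text
clock: 20.8
eef_pos: [0.4806, 0.0623, 0.1145]
tool_rot: [-1.571, -0.003, -0.002]
contact_force: [0.6, 0.5, 1.0]
width: 0.0853
```

```bash
python3 chk.py red .6105 -.024 .036; python3 d.py .4747 .0670 .020
```

```text
px 339 160 (array([ 0.6116, -0.0214,  0.036 ]), array([ 0.6118, -0.0191,  0.036 ]), array([ 29,  33, 739], dtype=int32)) [0.477 0.048 0.599]
t 20.85 pos [0.4805 0.0622 0.1144] w 0.085 F [-0.  -0.2  0.3] q [-0.04  0.21 -0.39  0.97 -0.    1.53]
1 turn [ 0.0004 -0.      0.0027] shift in target axes [-5.8 94.4  4.8]
-1 turn [-4.2000e-03  3.1416e+00  6.0000e-04] shift in target axes [ 5.8 94.4 -4.8]
[[ 1.     0.003  0.   ]
 [-0.    -0.     1.   ]
 [ 0.003 -1.    -0.   ]]
```

The arm hides the red capsule in the top view, so I'll check it later. The jam jar is next.

Call:
play_rows(
  deltas=[
    {"tx": -5.8, "ty": 0, "tz": 4.8, "rx": 0, "ry": 0, "rz": 0.002, "fingers": 1},
    {"tx": 0, "ty": 25, "tz": 0, "rx": 0, "ry": 0, "rz": 0, "fingers": 1},
    {"tx": 0, "ty": 25, "tz": 0, "rx": 0, "ry": 0, "rz": 0, "fingers": 1},
    {"tx": 0, "ty": 20, "tz": 0, "rx": 0, "ry": 0, "rz": 0, "fingers": 1},
    {"tx": 0, "ty": 10, "tz": 0, "rx": 0, "ry": 0, "rz": 0, "fingers": 1},
    {"tx": 0, "ty": 0, "tz": 0, "rx": 0, "ry": 0, "rz": 0, "fingers": 1},
    {"tx": 0, "ty": 0, "tz": 0, "rx": 0, "ry": 0, "rz": 0, "fingers": 1},
  ],
  squeeze=40,
)

```text
clock: 21.43
eef_pos: [0.4728, 0.0676, 0.034]
tool_rot: [-1.571, 0.001, 0.002]
contact_force: [0.3, -0.1, 0.5]
width: 0.0855
```

```bash
python3 d.py .4747 .0670 .022
```

```text
t 21.43 pos [0.4728 0.0676 0.034 ] w 0.0855 F [ 0.3 -0.1  0.5] q [-0.03  0.29 -0.51  0.77 -0.    1.54]
1 turn [ 0.      0.0006 -0.0022] shift in target axes [ 1.9 12.  -0.6]
-1 turn [-0.0035 -3.141  -0.    ] shift in target axes [-1.9 12.   0.6]
[[ 1.    -0.002 -0.001]
 [ 0.001 -0.     1.   ]
 [-0.002 -1.    -0.   ]]
```

Call:
play_rows(
  deltas=[
    {"tx": 1.5, "ty": 11, "tz": -0.6, "rx": 0, "ry": 0, "rz": -0.002, "fingers": 1},
    {"tx": 0, "ty": 0, "tz": 0, "rx": 0, "ry": 0, "rz": 0, "fingers": 1},
    {"tx": 0, "ty": 0, "tz": 0, "rx": 0, "ry": 0, "rz": 0, "fingers": -1},
    {"tx": 0, "ty": 0, "tz": 0, "rx": 0, "ry": 0, "rz": 0, "fingers": -1},
    {"tx": 0, "ty": 0, "tz": 0, "rx": 0, "ry": 0, "rz": 0, "fingers": -1},
    {"tx": 0, "ty": 0, "tz": 0, "rx": 0, "ry": 0, "rz": 0, "fingers": -1},
    {"tx": 0, "ty": 0, "tz": 0, "rx": 0, "ry": 0, "rz": 0, "fingers": -1},
    {"tx": 0, "ty": 0, "tz": 0, "rx": 0, "ry": 0, "rz": 0, "fingers": -1},
    {"tx": 0, "ty": 0, "tz": 0, "rx": 0, "ry": 0, "rz": 0, "fingers": -1},
    {"tx": 0, "ty": 0, "tz": 0, "rx": 0, "ry": 0, "rz": 0, "fingers": -1},
  ],
)

```text
clock: 22.27
eef_pos: [0.4749, 0.0672, 0.0242]
tool_rot: [-1.571, -0.003, -0.001]
contact_force: [-0.7, 0.2, 5.7]
width: 0.0428
```

```bash
python3 d.py .6245 .190 .08
```

```text
t 22.27 pos [0.4749 0.0672 0.0242] w 0.0428 F [-0.7  0.2  5.7] q [-0.03  0.3  -0.53  0.74 -0.    1.54]
1 turn [0.0002 0.001  0.0026] shift in target axes [149.6 -55.8 122.8]
-1 turn [ 4.1000e-03 -3.1405e+00 -2.0000e-04] shift in target axes [-149.6  -55.8 -122.8]
[[ 1.     0.003 -0.001]
 [ 0.001 -0.     1.   ]
 [ 0.003 -1.    -0.   ]]
```

Call:
play_rows(
  deltas=[
    {"tx": 0, "ty": -15, "tz": 0, "rx": 0, "ry": 0, "rz": 0, "fingers": -1},
    {"tx": 0, "ty": -35, "tz": 0, "rx": 0, "ry": 0, "rz": 0, "fingers": -1},
    {"tx": 20, "ty": -26, "tz": 17, "rx": 0, "ry": 0, "rz": 0, "fingers": -1},
    {"tx": 28, "ty": 0, "tz": 22, "rx": 0, "ry": 0, "rz": 0, "fingers": -1},
    {"tx": 28, "ty": 0, "tz": 23, "rx": 0, "ry": 0, "rz": 0, "fingers": -1},
    {"tx": 28, "ty": 0, "tz": 23, "rx": 0, "ry": 0, "rz": 0, "fingers": -1},
    {"tx": 25, "ty": 0, "tz": 21, "rx": 0, "ry": 0, "rz": 0, "fingers": -1},
    {"tx": 20.6, "ty": 0, "tz": 16.8, "rx": 0, "ry": 0, "rz": 0, "fingers": -1},
    {"tx": 0, "ty": 0, "tz": 0, "rx": 0, "ry": 0, "rz": 0, "fingers": -1},
    {"tx": 0, "ty": 0, "tz": 0, "rx": 0, "ry": 0, "rz": 0, "fingers": -1},
  ],
)

```text
clock: 23.1
eef_pos: [0.6241, 0.191, 0.0985]
tool_rot: [-1.571, -0.002, 0.002]
contact_force: [-1.5, -0.6, -1.6]
width: 0.0421
```

```bash
python3 d.py .6245 .190 .031
```

```text
t 23.1 pos [0.6241 0.191  0.0985] w 0.0421 F [-1.5 -0.6 -1.6] q [ 0.17  0.52  0.04  1.08 -0.    1.74]
1 turn [0.0004 0.0024 0.0003] shift in target axes [ 0.4 67.5 -1. ]
-1 turn [ 4.0000e-04 -3.1392e+00 -6.0000e-04] shift in target axes [-0.4 67.5  1. ]
[[ 1.     0.    -0.002]
 [ 0.002 -0.     1.   ]
 [ 0.    -1.    -0.   ]]
```

Call:
play_rows(
  deltas=[
    {"tx": 0.4, "ty": 20, "tz": -1, "rx": 0, "ry": 0, "rz": 0, "fingers": -1},
    {"tx": 0, "ty": 25, "tz": 0, "rx": 0, "ry": 0, "rz": 0, "fingers": -1},
    {"tx": 0, "ty": 15, "tz": 0, "rx": 0, "ry": 0, "rz": 0, "fingers": -1},
    {"tx": 0, "ty": 3, "tz": 0, "rx": 0, "ry": 0, "rz": 0, "fingers": -1},
    {"tx": 0, "ty": 0, "tz": 0, "rx": 0, "ry": 0, "rz": 0, "fingers": -1},
    {"tx": 0, "ty": 0, "tz": 0, "rx": 0, "ry": 0, "rz": 0, "fingers": -1},
  ],
)

```text
clock: 23.6
eef_pos: [0.624, 0.1886, 0.0372]
tool_rot: [-1.571, -0.001, -0.001]
contact_force: [0.1, -0.4, -0.7]
width: 0.0427
```

```bash
python3 d.py .6245 .190 .0305
```

```text
t 23.6 pos [0.624  0.1886 0.0372] w 0.0427 F [ 0.1 -0.4 -0.7] q [ 0.17  0.57 -0.05  0.95 -0.    1.74]
1 turn [0.0001 0.0004 0.0013] shift in target axes [0.5 6.7 1.4]
-1 turn [ 2.1000e-03 -3.1412e+00 -2.0000e-04] shift in target axes [-0.5  6.7 -1.4]
[[ 1.     0.001 -0.   ]
 [ 0.    -0.     1.   ]
 [ 0.001 -1.    -0.   ]]
```

Call:
play_rows(
  deltas=[
    {"tx": 0.5, "ty": 6.5, "tz": 1.4, "rx": 0, "ry": 0, "rz": 0, "fingers": -1},
    {"tx": 0, "ty": 0, "tz": 0, "rx": 0, "ry": 0, "rz": 0, "fingers": -1},
    {"tx": 0, "ty": 0, "tz": 0, "rx": 0, "ry": 0, "rz": 0, "fingers": -1},
    {"tx": 0, "ty": 0, "tz": 0, "rx": 0, "ry": 0, "rz": 0, "fingers": -1},
  ],
)

```text
clock: 23.93
eef_pos: [0.625, 0.1906, 0.0303]
tool_rot: [-1.571, -0.002, -0.001]
contact_force: [0.3, 0.0, -0.4]
width: 0.0425
```

```bash
python3 d.py .6245 .190 .0305
```

```text
t 23.93 pos [0.625  0.1906 0.0303] w 0.0425 F [ 0.3  0.  -0.4] q [ 0.17  0.58 -0.05  0.94 -0.    1.74]
1 turn [-0.      0.0011  0.0018] shift in target axes [-0.5 -0.2 -0.6]
-1 turn [ 2.8000e-03 -3.1405e+00  0.0000e+00] shift in target axes [ 0.5 -0.2  0.6]
[[ 1.     0.002 -0.001]
 [ 0.001  0.     1.   ]
 [ 0.002 -1.     0.   ]]
```

Call:
play_rows(
  deltas=[
    {"tx": 0, "ty": 0.5, "tz": 0, "rx": 0, "ry": 0, "rz": 0, "fingers": 0.45},
    {"tx": 0, "ty": 0, "tz": 0, "rx": 0, "ry": 0, "rz": 0, "fingers": 0.45},
    {"tx": 0, "ty": 0, "tz": 0, "rx": 0, "ry": 0, "rz": 0, "fingers": 0.45},
    {"tx": 0, "ty": 0, "tz": 0, "rx": 0, "ry": 0, "rz": 0, "fingers": 0.45},
    {"tx": 0, "ty": -15, "tz": 0, "rx": 0, "ry": 0, "rz": 0, "fingers": 0.45},
    {"tx": 0, "ty": -35, "tz": 0, "rx": 0, "ry": 0, "rz": 0, "fingers": 0.45},
    {"tx": 0, "ty": -38, "tz": 0, "rx": 0, "ry": 0, "rz": 0, "fingers": 0.45},
    {"tx": 0, "ty": -38, "tz": 0, "rx": 0, "ry": 0, "rz": 0, "fingers": 0.45},
    {"tx": -18, "ty": 0, "tz": -33, "rx": 0, "ry": 0, "rz": 0, "fingers": 0.45},
    {"tx": -18, "ty": 0, "tz": -33, "rx": 0, "ry": 0, "rz": 0, "fingers": 0.45},
  ],
)

```text
clock: 24.77
eef_pos: [0.5919, 0.1254, 0.1592]
tool_rot: [-1.57, -0.011, -0.005]
contact_force: [-0.7, -0.8, -0.8]
width: 0.0617
```

Call:
play_rows(
  deltas=[
    {"tx": -18, "ty": 0, "tz": -34, "rx": 0, "ry": 0, "rz": 0, "fingers": 0.45},
    {"tx": -18, "ty": 0, "tz": -34, "rx": 0, "ry": 0, "rz": 0, "fingers": 0.45},
    {"tx": -18, "ty": 0, "tz": -34, "rx": 0, "ry": 0, "rz": 0, "fingers": 0.45},
    {"tx": -18, "ty": 0, "tz": -34, "rx": 0, "ry": 0, "rz": 0, "fingers": 0.45},
    {"tx": -18, "ty": 0, "tz": -34, "rx": 0, "ry": 0, "rz": 0, "fingers": 0.45},
    {"tx": -18, "ty": 0, "tz": -34, "rx": 0, "ry": 0, "rz": 0, "fingers": 0.45},
    {"tx": -18, "ty": 0, "tz": -34, "rx": 0, "ry": 0, "rz": 0, "fingers": 0.45},
    {"tx": -18, "ty": 0, "tz": -34, "rx": 0, "ry": 0, "rz": 0, "fingers": 0.45},
    {"tx": -18, "ty": 0, "tz": -34, "rx": 0, "ry": 0, "rz": 0, "fingers": 0.45},
    {"tx": -18, "ty": 0, "tz": -34, "rx": 0, "ry": 0, "rz": 0, "fingers": 0.45},
  ],
)

```text
clock: 25.6
eef_pos: [0.4079, -0.2171, 0.1555]
tool_rot: [-1.572, -0.002, -0.001]
contact_force: [0.8, -1.0, 0.1]
width: 0.0617
```

Call:
play_rows(
  deltas=[
    {"tx": -10, "ty": 0, "tz": -36, "rx": 0, "ry": 0, "rz": 0, "fingers": 0.45},
    {"tx": -10, "ty": 0, "tz": -36, "rx": 0, "ry": 0, "rz": 0, "fingers": 0.45},
    {"tx": -10, "ty": 0, "tz": -36, "rx": 0, "ry": 0, "rz": 0, "fingers": 0.45},
    {"tx": -10, "ty": 0, "tz": -36, "rx": 0, "ry": 0, "rz": 0, "fingers": 0.45},
    {"tx": 0, "ty": 0, "tz": 0, "rx": 0, "ry": 0, "rz": 0, "fingers": 0.45},
    {"tx": 0, "ty": 0, "tz": 0, "rx": 0, "ry": 0, "rz": 0, "fingers": 0.45},
  ],
)

```text
clock: 26.1
eef_pos: [0.3684, -0.3615, 0.155]
tool_rot: [-1.571, 0.001, -0.003]
contact_force: [0.1, 1.0, -0.1]
width: 0.0619
```

```bash
python3 d.py .3 -.4 .17; for a in "green .603 -.288 .032" "blue .603 -.2075 .032" "gold .599 .055 .036" "red .6105 -.024 .036" "jam .6245 .19 .056" "honey .6035 .269 .056"; do python3 chk.py $a; done
python3 - <<'E'
from h import *
i=ctrl.get_image('scene')['img'][110:300,160:360]; t=ctrl.get_image('top')['img'][120:280,80:480]
cv2.imwrite('pics/f1.png',cv2.resize(i,None,fx=3,fy=3)); cv2.imwrite('pics/f2.png',cv2.resize(t,None,fx=2,fy=2))
E
```

```text
t 26.1 pos [ 0.3684 -0.3615  0.155 ] w 0.0619 F [ 0.1  1.  -0.1] q [-0.93  0.24 -0.25  1.09  0.    0.64]
1 turn [ 0.0002 -0.0028  0.0013] shift in target axes [-68.4 -15.  -38.5]
-1 turn [-2.0000e-03  3.1388e+00  3.0000e-04] shift in target axes [ 68.4 -15.   38.5]
[[ 1.     0.001  0.003]
 [-0.003 -0.     1.   ]
 [ 0.001 -1.    -0.   ]]
px 447 161 (array([ 0.6037, -0.2884,  0.032 ]), array([ 0.6029, -0.2882,  0.032 ]), array([ 14,  14, 155], dtype=int32)) [ 0.603 -0.288  0.033]
px 414 162 (array([ 0.604 , -0.2085,  0.032 ]), array([ 0.603 , -0.2083,  0.032 ]), array([ 14,  14, 154], dtype=int32)) [ 0.603 -0.208  0.031]
px 307 166 (array([0.5999, 0.0534, 0.036 ]), array([0.6003, 0.0535, 0.036 ]), array([ 14,  14, 159], dtype=int32)) [0.6   0.055 0.033]
px 339 160 (array([ 0.6115, -0.0271,  0.036 ]), array([ 0.6127, -0.0277,  0.036 ]), array([ 14,  14, 153], dtype=int32)) [ 0.611 -0.024  0.035]
px 251 156 (array([0.625 , 0.1884, 0.056 ]), array([0.6245, 0.1886, 0.056 ]), array([ 18,  18, 236], dtype=int32)) [0.624 0.19  0.057]
px 218 165 (array([0.6031, 0.2674, 0.056 ]), array([0.6036, 0.2676, 0.056 ]), array([ 17,  17, 235], dtype=int32)) [0.603 0.268 0.06 ]
```

View pics/f1.png

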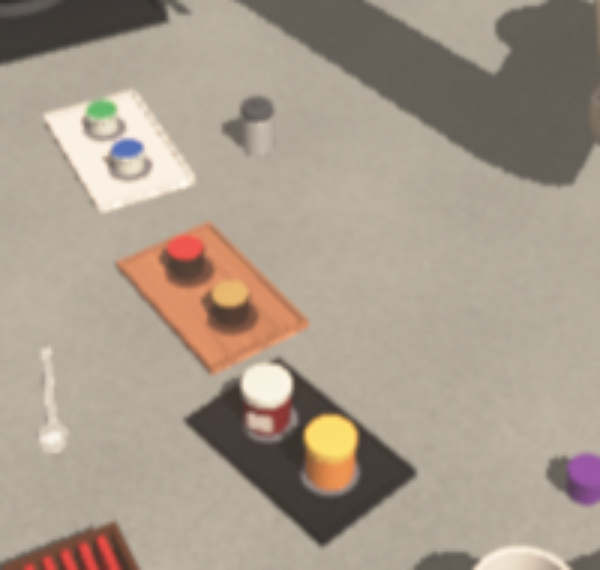

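View pics/f2.png

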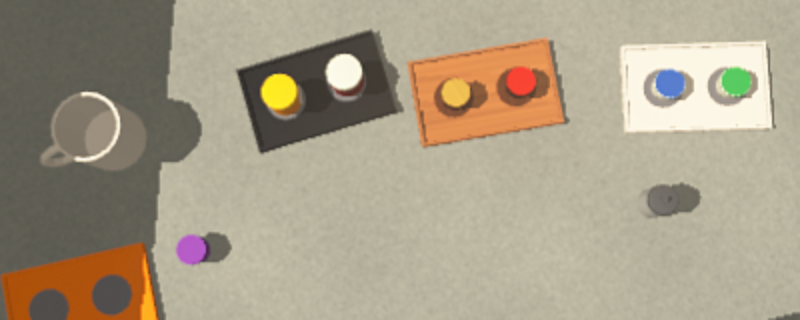

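All five items stand on their marks in both views. In the scene crop, green is at (102,115), blue (127,155), red (186,250), gold (230,297), jam (267,395) and honey (330,445), with the pepper shaker and purple capsule where they were. The largest offset is red, about 3 mm, and its rim stays well inside its mark. Handing in.

```bash
python3 -c "
from rig import ctrl
print(ctrl.sign_off())"
```

```text
the job is handed in; nothing more can be done
None
```

The job is done and handed in. Both milk pots stand in the white tray, both coffee capsules in the wooden tray, and the jam jar in the black tray beside the honey. I placed them in the order the task lists them, and it took about 26 s of the 109 s allowed.

**Placement:** A last measurement in the top view put every item upright at the expected lid height. Blue, green, gold and jam are within about 2 mm of their mark centres. Red is off by about 3 mm, still well inside its 50 mm mark.

**Left alone:** The honey jar measured the same as at the start (within about 0.5 mm). I checked the pepper shaker and the purple capsule by eye only, and they look unmoved.

**Disagreements:** The first red check, taken while the arm hid it from the camera, was unusable, so I repeated it with the arm clear. The two cameras differed by up to 5 mm on the jam and honey jars' start positions. The jam was gripped cleanly using the midpoint.

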